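# Square a pinned casting frame by its two diagonals

### The job

Check the pinned casting frame for squareness with the sprung slide rule: seat the rule corner to corner inside the frame and let go so that it settles, first with its heel in the near left corner, then with its heel in the near right corner, and compare the two lengths. Leave the rule lying in that second diagonal and, if the diagonals differ, gently push the far rail sideways by its end until they are equal and the frame is square. Never force the frame or the rule, and leave the other things where they are.

Things in the scene. Friction and masses are not known exactly. Their poses are not given: they have to be found in the camera images.
- frame: Wooden casting frame on a plywood board fixed to the table. Origin: centre of the board's underside; x points to the far rail, y to the left rail, z up. Board 168 (x) x 176 (y) x 20 mm; on it four rails 18 mm wide and 30 mm high (tops 50 mm above the origin). The near rail (centre line x = -69 mm, 182 mm long) is fixed; the others are pinned at the corners and can rack sideways.
- opening (a point): Centre of the frame's opening when square, at the height of the rail tops (frame x = 0, y = 0, z = 50 mm). The opening is about 120 mm (x) by 140 mm (y) when square. Left and right rails (centre lines about y = +79 and -79 mm when square) turn on pins at x = -69 mm and carry the far rail at their other ends, as a parallelogram.
- far_line (a point): Point on the far rail's centre line, straight ahead of the middle of the near rail (frame x = +69, y = 0, z = 50 mm). The far rail, 198 mm long, starts racked up to 24 mm left or right, not measured; its ends pass the side rails unevenly, by 3 to 19 mm. About 7 N sideways on its end, plus or minus up to 3 N of the rule's spring, shifts it; it stays where it is left.
- near_left (a point): Where the axis of a rule pin lies, at the height of the rail tops, when the pin is seated in the near left inner corner of the square frame (frame x = -56, y = +66, z = 50 mm). With the frame racked the seat shifts by up to 3 mm along y.
- near_right (a point): The same for the near right inner corner (frame x = -56, y = -66, z = 50 mm). The far corners' seats are the mirror images near x = +56 mm, shifted in y with the far rail.
- rule: Sprung slide rule, loose, about 0.2 kg: aluminium bar 16 mm wide, 12 mm high, with a pin under each end and a sliding tip. Origin: heel pin axis at the underside of the bar; x along the bar towards the tip, z up. When seated, both pins stand in opposite inner corners and the bar lies on the rail tops. It starts on its rest.
- heel (a point): Heel pin axis at the underside of the bar (the rule's origin). The heel pin, 8 mm diameter, hangs 12 mm below the bar; the bar reaches 16 mm behind it.
- handle (a point): Middle of the rule's black upright handle, 80 mm from the heel pin axis and 28 mm above the underside of the bar. Handle 44 mm long (along the rule), 12 mm wide, from 12 to 44 mm above the underside.
- tip (a point): Tip pin axis at the underside of the sliding end. The tip pin, 8 mm diameter, hangs 26 mm below the bar, 14 mm deeper than the heel pin: it can be put inside the frame and the rule pushed towards the far corner, pressing the tip in, while the heel still clears the rails. The bar's end passes 14 mm beyond this pin.
- rule_slide (a joint): How far the sliding tip is pressed in, m: 0 fully out (pin axes 200 mm apart), up to 0.068; distance between the pin axes = 0.200 - value. A spring pushes it out with 1 N plus 0.05 N per mm.
- rest: Wooden rest of the rule, 150 x 50 mm, fixed; two notched blocks hold the underside of the bar 34 mm above the table, lips 8 mm higher. Origin: centre of its underside, x along the rule.
- tape_roll: Bystander: masking tape roll, 96 mm across, 25 mm high, lying on the table beyond the frame. Origin: centre of its underside.
- tealight_cup: Bystander: small cast stone tealight cup, 62 mm across, 38 mm high, on the casting board to the right. Origin: centre of its underside.
- spare_jar: Bystander: pigment jar, 44 mm across, 50 mm high, near the left table edge. Origin: centre of its underside.

How it is judged (in metres and radians):
On the way, in this order (a step that is already met when the one before it is completed fails the run):
1. the rule is seated across the first diagonal, heel in the near left corner, and let go (distance between heel and near_left below 0.006 m and x of tip in the frame of frame between 0.05 and 0.066 m and z of tip in the frame of frame between 0.044 and 0.056 m and y of tip in the frame of frame between -0.098 and -0.034 m and contact force between the fingers and rule below 0.3 N and velocity of joint rule_slide between -0.01 and 0.01 m/s), for 0.3 s.
2. the rule is seated across the second diagonal, heel in the near right corner, and let go (distance between heel and near_right below 0.006 m and x of tip in the frame of frame between 0.05 and 0.066 m and z of tip in the frame of frame between 0.044 and 0.056 m and y of tip in the frame of frame between 0.034 and 0.098 m and contact force between the fingers and rule below 0.3 N and velocity of joint rule_slide between -0.01 and 0.01 m/s), for 0.3 s.
At the end, for the whole second after the job is handed in: The rule lies at rest on the rails, let go, seated in the second diagonal (heel pin within 6 mm of the near right seat, tip pin in the far left corner), and the frame is square: that diagonal is within 2.8 mm of its length in the square frame, so that the two diagonals agree within about 5.6 mm (all of step 2 and value of joint rule_slide between 0.0245 and 0.0301 m); the robot touches nothing.
It fails at once if the rule is forced against the frame (contact forces between them adding up to over 30 N) (contact force between rule and frame above 30 N).
It fails at once if the gripper bears on the frame with more than 25 N (contact force between the fingers and frame above 25 N).
It fails at once if tape roll is moved by more than 15 mm (distance of tape_roll from where it was at the start of the episode above 0.015 m).
It fails at once if tealight cup is moved by more than 15 mm (distance of tealight_cup from where it was at the start of the episode above 0.015 m).
It fails at once if spare jar is moved by more than 15 mm (distance of spare_jar from where it was at the start of the episode above 0.015 m).
It also fails if it takes over 72 s, if anything falls off the work surface, if the arm or the gripper's body presses on something with over 40 N, if the wrist force passes 120 N, or if a joint passes its speed limit or range.

### The arm

A 6-joint arm with a two-finger parallel gripper is mounted at the origin on a cart in front of the work surface, level with it; the furniture and walls round the work are solid. World frame = base frame: x ahead of the robot, y to its left, z up, the work surface at z = 0. Lengths are in mm, angles in rad, forces in N, time in s.
With the tool pointing down it reaches from about 300 to 850 mm from the base axis. Payload 4.2 kg.
Tool frame: the origin (TCP) lies on the centre line of the jaws, within the pads' length; the fingertips stand 11 mm ahead of it and the grasp point (between the pads) lies 8 mm behind it (tcp_to_tips is the distance from the TCP to the fingertips, in mm); z points along the fingers, x is the direction in which the jaws open and shut, and the axes are right-handed (so a half turn about z gives the same grasp; the last joint's range is limited). The gripper opens to 91 mm and grips with 3 to 60 N. Pads are 32 mm wide; open, the fingers measure 118 mm over their backs; the gripper's body (76 mm by 178 mm) begins 60 mm behind the grasp point.
Start: joints at [1.263, 0.32, 1.565, -0, 1.257, -0.02], TCP at [163.213, 551.369, 188.876] pointing down, gripper open.
Joint ranges: [-3.11, 3.11], [-0.84, 2.01], [0.21, 2.61], [-1.34, 4.49], [0.05, 2.63], [-2.56, 2.56]. Speed limits (rad/s): [2.57, 2.57, 3.14, 3.14, 3.14, 3.14].

### API

Orientations are given as a rotation vector (axis times angle).
In Python, from station import state, camera, calibration, hand_in, tcp_to_tips gives the robot as it stands. The module is installed in compiled form; this text tells all that it offers.
- The arm moves only by the shell command python3 -m jog 'ROWS' [OPENING] [FORCE]. ROWS is JSON, a list of rows, each a list of 4 numbers: the shift along the tool's x, y, z in units of 40 mm (1.0 is 40 mm), then the turn about the tool's z in degrees. A call has 1 to 20 rows; each row is the pose to reach, as a shift and turn from the pose measured when the call began, along the tool's axes at that moment; what a row does not reach only later rows make up. A row lasts 1/8 s, in which the tool goes at most 62.5 mm and 10.7 degrees, less where a joint would pass 70% of its speed; a pose out of reach is approached as far as the arm can. A call with a gripper value outside its range is refused whole. OPENING is the opening, from 0 (shut) to 1 (fully open), set as the call begins (- or left out, the last holds). The fingers move at their own pace and stop on an object; FORCE is the grip in N (left out, the last holds). Time passes only in rows, so rows that repeat a pose let the fingers close. It gives the time, the measured TCP pose, the force and the opening at its end, in the units of the state.
- state(): the state, without advancing time (a new reading comes with each control period).
- camera(name): name is "side" or "top" or "wrist"; returns (picture, depth): 420x560x3 uint8, red, green, blue; 420x560 float32, mm along the optical axis (not along the pixel's ray), 0 where there is no reading.
- calibration(name): a dict with "mtx" (3x3 intrinsics, pixels), "rvec" (rotation vector, rad) and "tvec" (3), from world to camera coordinates, as OpenCV has them. Camera axes: x right, y down, z forward; pixel columns grow to the right and rows downward; lengths in mm; the calibration is good to about 2 mm. A picture is of the moment at which its call begins: read the wrist's pose just before it. calibration takes no time and is no camera call; for the wrist camera it gives the pose at the moment of the call.
- hand_in(): hands the job in, once; it reports no verdict.
The state is a dict: "time_s": time; "q": joint angles; "dq": joint speeds; "joint_torque": joint torques, N m; "tcp_pos": TCP position; "ee_rot": TCP orientation; "contact_force": force on the tool from outside, world axes, zero at the start; "torque": the same for the moment, N m; "finger_gap": finger opening in mm.
Only numpy, scipy, OpenCV 4.12 (cv2) and the standard library are available. Lean on these libraries where they do the work, as an engineer would, in place of code of your own. Each camera call takes 0.05 s, during which the arm holds its last target.

## Working session

There is one attempt and no reset: what is moved stays moved. The work goes in short steps, Python scripts to look and compute and a shell command to move; the robot and the scene stay as the last step left them, time stands still between calls to the robot, and variables do not carry over. Pictures are saved under pics/ and viewed, and the job is handed in when it is done.

```bash
mkdir -p pics; cat > h.py <<'E'
import numpy as np, cv2
from station import state,camera,calibration,tcp_to_tips
def save(name,out):
    c=calibration(name); p,d=camera(name); cv2.imwrite(f'pics/{out}.png',p[:,:,::-1]); np.savez(f'pics/{out}.npz',p=p,d=d,m=c['mtx'],r=np.array(c['rvec'],float),t=np.array(c['tvec'],float)); return p,d
def load(out): return np.load(f'pics/{out}.npz')
def unproj(z,u,v,d=None,Z=None):
    m=np.array(z['m']);R=cv2.Rodrigues(z['r'].reshape(3,1))[0];t=z['t'].reshape(3)
    ray=np.linalg.inv(m)@np.array([u,v,1.0])
    if Z is not None:
        C=-R.T@t; w=R.T@ray; return C+w*(Z-C[2])/w[2]
    if d is None: d=float(z['d'][int(round(v)),int(round(u))])
    return R.T@(ray*d-t)
def cloud(z):
    m=z['m'];R=cv2.Rodrigues(z['r'].reshape(3,1))[0];t=z['t'].reshape(3);d=z['d']
    v,u=np.indices(d.shape); ray=np.stack([(u-m[0,2])/m[0,0],(v-m[1,2])/m[1,1],np.ones_like(d)],-1)*d[...,None]
    P=(ray-t)@R; P[d==0]=np.nan; return P
def proj(z,P): return cv2.projectPoints(np.array(P,float).reshape(-1,1,3),z['r'],z['t'],z['m'],None)[0].reshape(-1,2)
E
python3 - <<'E'
from h import *
print(state(), tcp_to_tips)
for n in ['top','side','wrist']: save(n,n+'0')
E
```

```text
{'time_s': 0.0, 'q': array([ 1.26302668e+00,  3.20294741e-01,  1.56566175e+00, -3.08642862e-05,
        1.25741567e+00, -1.99884127e-02]), 'dq': array([ 1.72444910e-03,  3.86109418e-04,  3.18369811e-05, -6.87293381e-04,
        8.84724757e-04,  2.86158255e-05]), 'joint_torque': array([ 1.03785402e-03, -4.12469387e+01, -2.31972975e+01,  7.29456497e-02,
        4.57086833e-02, -1.17394843e-04]), 'tcp_pos': array([163.03574123, 550.82773625, 188.02541248]), 'ee_rot': array([ 2.51616801e+00,  1.87931869e+00, -2.24490984e-03]), 'contact_force': array([ 0.01384385, -0.01868493, -0.16888069]), 'torque': array([ 0.00945554, -0.01646345,  0.01217094]), 'finger_gap': 91.18586249921928} 11.0
```

View pics/top0.png

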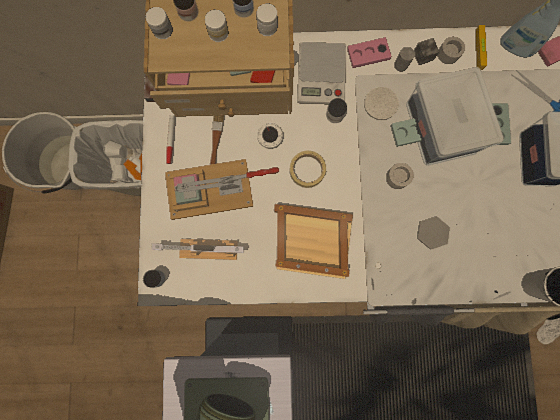

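View pics/side0.png

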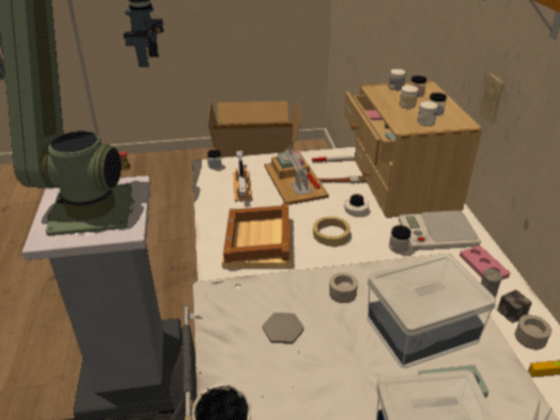

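View pics/wrist0.png

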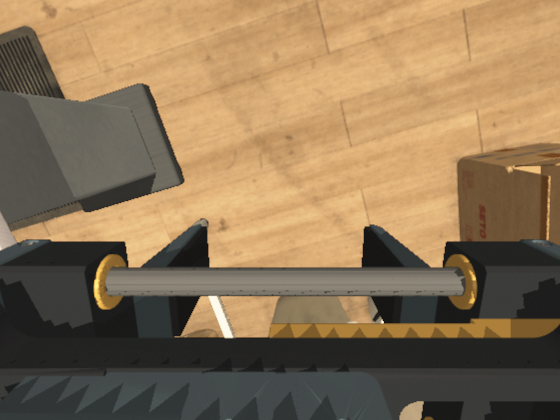

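```bash
python3 - <<'E'
from h import *
z=load('top0')
print(z['m'],z['r'],z['t']); 
for s in [(160,247),(200,247),(240,247),(280,208),(350,210),(280,270),(345,272),(308,168),(153,278),(400,176),(315,238),(228,400)]: print(s,unproj(z,*s).round(1))
print('tcp px',proj(z,[[163,551,189]]))
p=z['p'][:,:,::-1]
cv2.imwrite('pics/t0f.png',cv2.resize(p[190:290,265:365],None,fx=6,fy=6,interpolation=cv2.INTER_CUBIC))
cv2.imwrite('pics/t0r.png',cv2.resize(p[210:290,140:260],None,fx=6,fy=6,interpolation=cv2.INTER_CUBIC))
E
```

```text
[[392.59110892   0.         274.74164603]
 [  0.         392.59110892 208.66137666]
 [  0.           0.           1.        ]] [ 2.11076392 -2.16061761  0.14453441] [-118.44558686  521.47544419  961.81982835]
(160, 247) [427.3 157.9  48.5]
(200, 247) [423.3  51.5  78.2]
(240, 247) [422.8 -42.   46.6]
(280, 208) [ 517.4 -144.    54.6]
(350, 210) [ 5.159e+02 -3.282e+02  4.000e-01]
(280, 270) [ 363.8 -140.1   -1.8]
(345, 272) [ 355.7 -298.8   53.7]
(308, 168) [ 631.8 -221.5    3.1]
(153, 278) [351.4 172.4  52. ]
(400, 176) [ 595.9 -454.5   35.9]
(315, 238) [ 442.6 -231.4   23.7]
(228, 400) [ 86.5 -20.4 118.9]
tcp px [[-54.12104497 376.69741895]]
```

View pics/t0f.png

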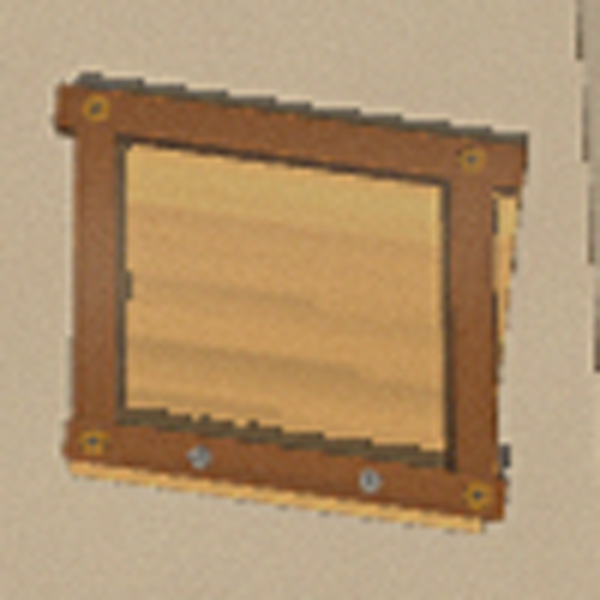

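View pics/t0r.png

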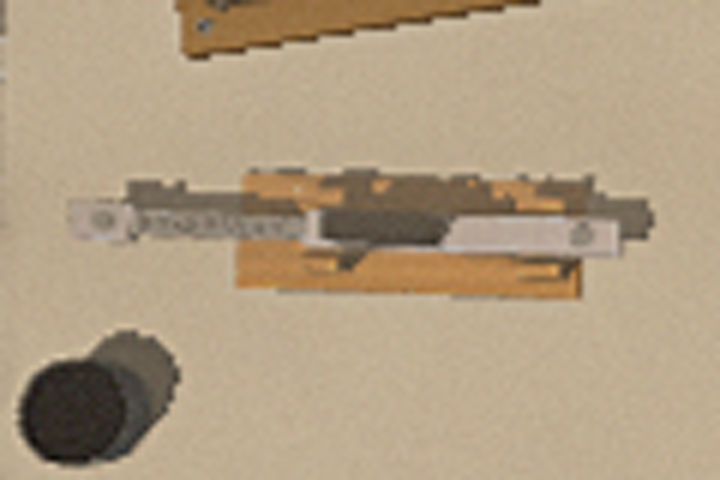

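```bash
python3 - <<'E'
from h import *
z=load('top0')
def c(x,y,ox,oy,Z): return unproj(z,(x+.5)/6-.5+ox,(y+.5)/6-.5+oy,Z=Z)
P={k:c(*v,265,190,50) for k,v in dict(FL=(95,108),FR=(471,158),NL=(92,442),NR=(477,494)).items()}
for k,v in P.items(): print(k,v.round(1))
y=P['NL']-P['NR']; print(np.linalg.norm(y)); y/=np.linalg.norm(y); x=np.array([y[1],-y[0],0])
print('yaw',np.degrees(np.arctan2(x[1],x[0])))
N=(P['NL']+P['NR'])/2; print('N',N,'center',N+69*x)
for k in P: print(k,(P[k]-N-69*x)@x,(P[k]-N)@y)
h=c(583,233,140,210,46);t=c(105,220,140,210,46);print(h,t,np.linalg.norm(h-t),np.degrees(np.arctan2(t[1]-h[1],t[0]-h[0])))
s=state();R=cv2.Rodrigues(s['ee_rot'])[0];print(R.round(3))
w=load('wrist0');Rw=cv2.Rodrigues(w['r'])[0];C=-Rw.T@w['t'];print('cam in tool',R.T@(C-s['tcp_pos']),'axis',(R.T@Rw.T).round(3),w['m'])
E
```

```text
FL [ 519.2 -145.1   50. ]
FR [ 494.2 -301.4   50. ]
NL [ 380.4 -140.5   50. ]
NR [ 355.9 -297.1   50. ]
158.54975396258567
yaw -8.897364203668817
N [ 368.15957896 -218.82426757   50.        ] center [ 436.32930071 -229.4961482    50.        ]
FL 68.8007171857973 96.19995468212414
FR 68.29720741057623 -62.04042193277716
NL -69.00000000000003 79.27487698129283
NR -69.00000000000003 -79.27487698129282
[419.49239864 -33.76383254  46.        ] [429.47414368 166.025231    46.        ] 200.03825919802944 87.13979981574813
[[ 0.284  0.959 -0.   ]
 [ 0.959 -0.284 -0.001]
 [-0.001  0.    -1.   ]]
cam in tool [   1.26711629  -69.07924294 -195.18893639] axis [[ 1.    -0.    -0.001]
 [ 0.     0.968  0.253]
 [ 0.001 -0.253  0.968]] [[307.81345414   0.         285.05342715]
 [  0.         307.81345414 208.83810357]
 [  0.           0.           1.        ]]
```

```bash
cat >> h.py <<'E'
def go(x,y,z,yaw):
    """shift in units and turn for a target TCP pose (yaw of tool x in world, deg)"""
    s=state();R=cv2.Rodrigues(s['ee_rot'])[0]; d=R.T@(np.array([x,y,z])-s['tcp_pos'])/40
    y0=np.degrees(np.arctan2(R[1,0],R[0,0])); t=-(yaw-y0); t=(t+180)%360-180
    print('row',d.round(3),'turn',round(t,2),'dist',np.linalg.norm(d)*40,'yaw0',y0, 'q6',s['q'][5],'tilt',R[2].round(4))
E
python3 -c "
from h import *
go(423,46,150,-2.9)"
```

```text
row [-10.26    9.814   0.969] turn 76.41 dist 569.2321784617671 yaw0 73.5130426860228 q6 -0.019986273726117894 tilt [-0.0013  0.     -1.    ]
```

```bash
python3 -m jog '[[-1,1,0,10],[-2.05,1.96,0.2,20],[-3.08,2.94,0.3,30],[-4.1,3.92,0.4,38],[-5.13,4.9,0.5,46],[-6.16,5.9,0.6,54],[-7.18,6.87,0.7,62],[-8.2,7.85,0.8,70],[-9.23,8.83,0.9,76],[-10.26,9.81,0.97,76.4],[-10.26,9.81,0.97,76.4],[-10.26,9.81,0.97,76.4],[-10.26,9.81,0.97,76.4]]' 0.6 30
python3 - <<'E'
from h import *
save('wrist','w1');print(state()['tcp_pos'],state()['time_s'])
go(423,46,150,-2.9)
E
```

```text
time_s: 1.78
tcp_pos: [422.2, 47.1, 149.9]
ee_rot: [3.14, -0.076, -0.001]
contact_force: [-1.0, -0.8, 0.3]
finger_gap: 54.6
[422.31236634  47.16268229 149.99582646] 1.825
row [ 0.019  0.028 -0.   ] turn 0.14 dist 1.350809974628894 yaw0 -2.759588248353205 q6 0.13373393800224184 tilt [-5.0e-04  1.1e-03 -1.0e+00]
```

View pics/w1.png

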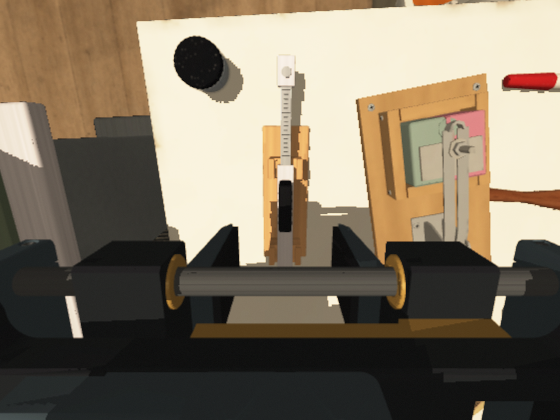

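```bash
python3 - <<'E'
from h import *
z=load('w1')
print('tip',unproj(z,286.5,71,Z=46)); 
for v in (183,230): print(unproj(z,285.5,v), unproj(z,285.5,v,Z=78))
p=z['p'][:,:,::-1]
cv2.imwrite('pics/w1c.png',cv2.resize(p[40:270,230:345],None,fx=3,fy=3,interpolation=cv2.INTER_CUBIC))
E
```

```text
tip [431.49783523 168.21815235  46.        ]
[425.83175857  70.54955136  69.14386481] [425.89535622  72.09642522  78.        ]
[423.78195088  28.49730057  77.41299494] [423.79079017  28.69518667  78.        ]
```

View pics/w1c.png

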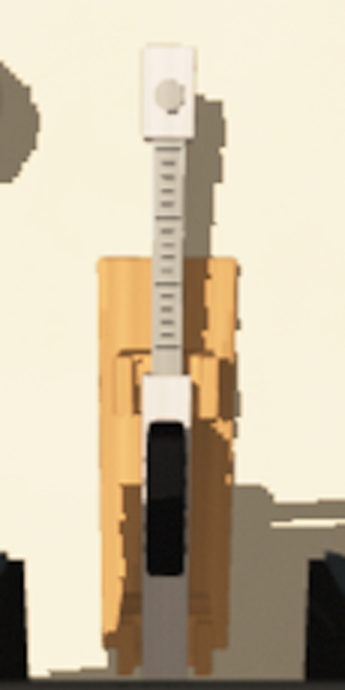

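```bash
python3 - <<'E'
from h import *
go(425,47.5,60,-2.9)
E
```

```text
row [ 0.068 -0.014  2.25 ] turn 0.14 dist 90.03658111253962 yaw0 -2.759588248353205 q6 0.13373393800224184 tilt [-5.0e-04  1.1e-03 -1.0e+00]
```

```bash
python3 -m jog '[[0.068,-0.014,1.2,0],[0.068,-0.014,2.0,0],[0.068,-0.014,2.25,0],[0.068,-0.014,2.25,0]]'; python3 -m jog '[[0,0,0,0],[0,0,0,0],[0,0,0,0],[0,0,0,0],[0,0,0,0]]' 0 40; python3 -m jog '[[0,0,-0.4,0],[0,0,-1,0],[0,0,-2,0],[0,0,-2,0]]'
python3 - <<'E'
from h import *
save('wrist','w2');save('top','t2');print(state()['tcp_pos'],state()['time_s'])
E
```

```text
time_s: 2.33
tcp_pos: [425.0, 48.1, 60.2]
ee_rot: [3.14, -0.074, -0.001]
contact_force: [0.5, -0.7, -0.3]
finger_gap: 54.6
time_s: 2.95
tcp_pos: [425.1, 48.0, 60.2]
ee_rot: [3.14, -0.074, -0.001]
contact_force: [-0.2, 0.1, -0.5]
finger_gap: 7.8
time_s: 3.45
tcp_pos: [427.4, 48.3, 142.8]
ee_rot: [3.14, -0.074, 0.009]
contact_force: [-0.0, 0.3, -0.1]
finger_gap: 0.5
[424.88273537  48.08210116 140.12078224] 3.55
```

View pics/w2.png

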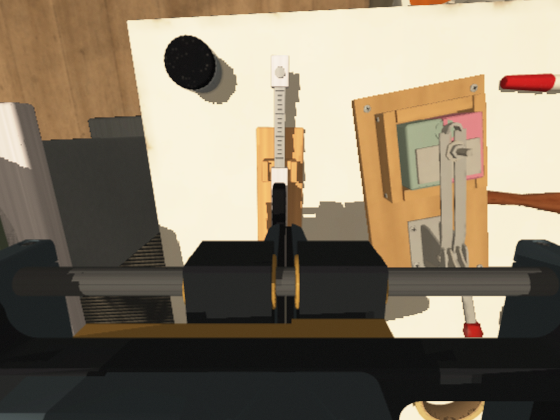

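```bash
python3 - <<'E'
from h import *
for n in ('w1','w2'):
    z=load(n); P=cloud(z); u=280 if n=='w2' else 286
    print(n,unproj(z,u+.5,71,Z=46))
    for v in range(60,260,8): print(v,P[v,u].round(1), z['p'][v,u])
z=load('w2');cv2.imwrite('pics/w2c.png',cv2.resize(z['p'][150:330,230:345,::-1],None,fx=4,fy=4,interpolation=cv2.INTER_CUBIC)[:600])
E
```

```text
w1 [431.49783523 168.21815235  46.        ]
60 [431.5 177.6  44.7] [245 237 227]
68 [431.2 170.5  47.1] [215 204 184]
76 [430.9 164.1  45.6] [185 174 157]
84 [430.5 157.5  44.8] [244 234 223]
92 [430.2 150.8  43. ] [210 198 179]
100 [429.9 143.9  42.4] [193 182 163]
108 [429.5 136.8  43.5] [151 142 127]
116 [429.2 129.6  43.4] [158 148 133]
124 [428.9 122.4  42.8] [207 195 175]
132 [428.5 115.   42.4] [207 194 175]
140 [428.1 107.6  42.6] [206 195 174]
148 [427.8 100.1  43. ] [183 172 153]
156 [427.4  92.4  41.9] [175 164 146]
164 [427.   84.9  44.1] [204 193 172]
172 [426.7  77.3  45.7] [244 236 223]
180 [426.3  70.5  52.5] [120 108  97]
188 [426.1  67.4  77. ] [29 27 25]
196 [425.8  60.2  77. ] [27 25 25]
204 [425.4  52.9  77.2] [25 24 22]
212 [425.1  45.4  76.9] [11 10 11]
220 [424.7  38.4  78.5] [12 11 12]
228 [424.3  30.6  78.2] [9 9 9]
236 [423.5  11.6  46.5] [121 110  99]
244 [423.1   2.1  44.5] [121 109  99]
252 [422.7  -6.1  46.3] [120 109  98]
w2 [431.74942522 168.57870352  46.        ]
60 [431.8 178.1  42.7] [245 237 227]
68 [431.4 171.   46. ] [214 204 184]
76 [431.1 164.4  46.8] [214 203 184]
84 [430.8 158.   45.7] [243 234 222]
92 [430.4 151.6  42.7] [210 198 179]
100 [430.1 144.8  43.1] [152 143 128]
108 [429.7 137.9  43.4] [181 170 153]
116 [429.3 130.9  43. ] [208 198 176]
124 [429.  123.8  42.5] [194 182 163]
132 [428.6 116.7  43.8] [184 174 155]
140 [428.2 109.4  43.6] [137 127 113]
148 [427.9 102.1  43.8] [206 194 174]
156 [427.5  94.7  43.7] [206 193 174]
164 [427.1  87.1  43.2] [205 194 172]
172 [426.7  79.7  45. ] [245 235 223]
180 [426.3  72.1  45.5] [244 235 223]
188 [426.5  70.   75.4] [18 16 16]
196 [426.2  63.4  77.8] [28 26 23]
204 [425.8  56.1  76.9] [26 25 23]
212 [425.4  49.1  77.8] [26 23 23]
220 [425.   41.5  76.7] [12 11 10]
228 [427.1  65.3 171.9] [15 14 13]
236 [427.3  65.5 185.8] [16 15 15]
244 [427.4  65.4 197.1] [14 13 13]
252 [427.5  65.2 206.7] [15 16 14]
```

View pics/w2c.png

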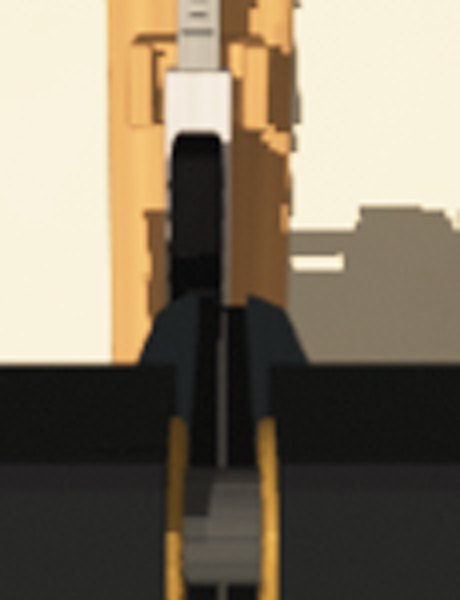

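```bash
python3 - <<'E'
from h import *
save('side','s2')
z=load('s2');cv2.imwrite('pics/s2c.png',cv2.resize(z['p'][100:240,180:320,::-1],None,fx=4,fy=4,interpolation=cv2.INTER_CUBIC)[:600])
E
```

```text
(no output)
```

View pics/s2c.png

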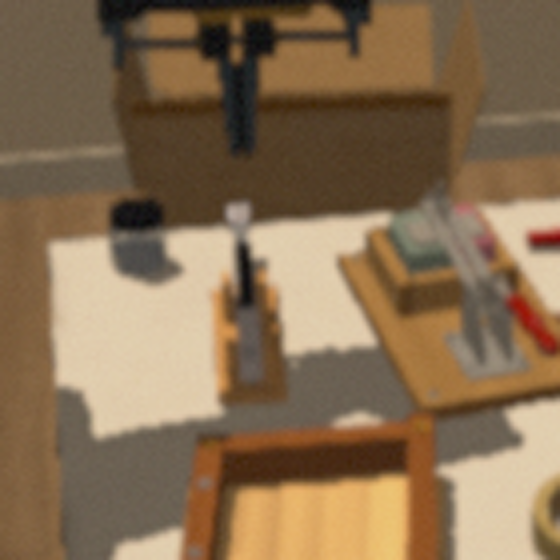

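```bash
python3 -m jog '[[0,0,0,0],[0,0,0,0],[0,0,0,0],[0,0,0,0],[0,0,0,0]]' 0.4 25; python3 -c "
from h import *
go(425.5,47.5,60,-2.9)"
```

```text
time_s: 4.22
tcp_pos: [424.4, 48.0, 139.5]
ee_rot: [3.139, -0.074, -0.003]
contact_force: [0.6, -0.4, -0.1]
finger_gap: 36.4
row [0.033 0.009 1.987] turn 0.2 dist 79.48416347986458 yaw0 -2.698731988288241 q6 0.1342928713816807 tilt [-0.0021  0.0013 -1.    ]
```

```bash
python3 -m jog '[[0.03,0.01,1.2,0.2],[0.03,0.01,1.98,0.2],[0.03,0.01,1.98,0.2]]'; python3 -m jog '[[0,0,0,0],[0,0,0,0],[0,0,0,0]]' 0 ; python3 -m jog '[[0,0,0,0]]'; python3 -m jog '[[0,0,0,0]]'
python3 - <<'E'
from h import *
save('wrist','w3');save('side','s3');print(state()['finger_gap'])
z=load('s3');cv2.imwrite('pics/s3c.png',cv2.resize(z['p'][100:240,180:320,::-1],None,fx=4,fy=4,interpolation=cv2.INTER_CUBIC)[:600])
z=load('w3');cv2.imwrite('pics/w3c.png',cv2.resize(z['p'][150:330,230:345,::-1],None,fx=4,fy=4,interpolation=cv2.INTER_CUBIC)[:600])
E
```

```text
time_s: 4.6
tcp_pos: [423.4, 47.3, 58.7]
ee_rot: [3.139, -0.079, -0.012]
contact_force: [1.0, -0.8, -0.1]
finger_gap: 36.3
time_s: 4.97
tcp_pos: [424.2, 47.4, 59.6]
ee_rot: [3.139, -0.079, -0.008]
contact_force: [0.3, 0.1, -0.1]
finger_gap: 9.4
time_s: 5.1
tcp_pos: [424.5, 47.4, 60.1]
ee_rot: [3.139, -0.079, -0.007]
contact_force: [0.4, 0.2, 0.0]
finger_gap: 0.8
time_s: 5.22
tcp_pos: [424.7, 47.4, 60.4]
ee_rot: [3.139, -0.079, -0.006]
contact_force: [-0.0, -0.2, 1.1]
finger_gap: 0.3
0.7381214893689004
```

View pics/s3c.png

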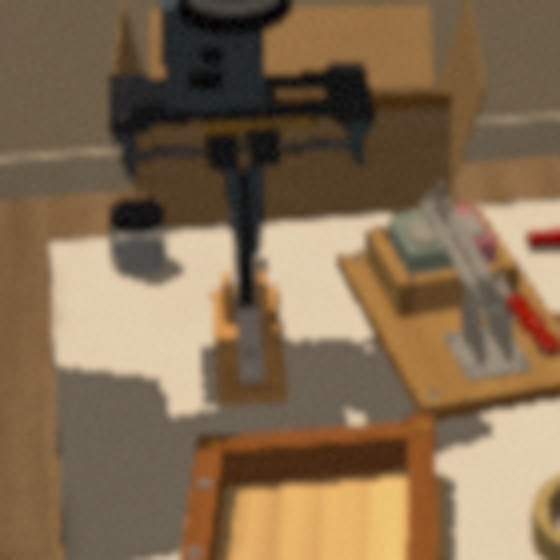

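View pics/w3c.png

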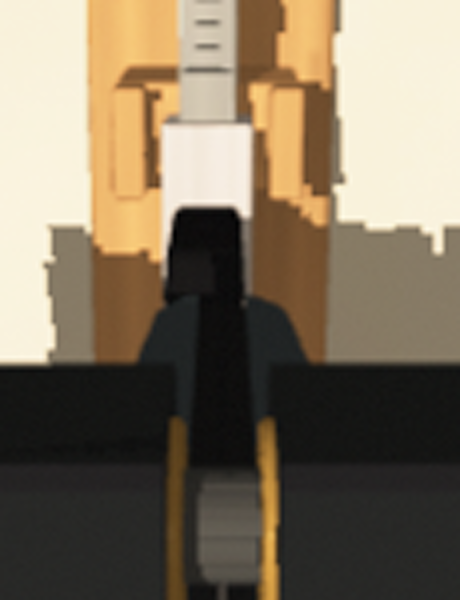

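```bash
python3 - <<'E'
from h import *
z=load('w3');P=cloud(z)
for v in range(195,300,5): print(v,[tuple(P[v,u].round(0)) for u in (272,278,282,285,288,294,300)])
s=load('s3');print(proj(s,[[425,47,49],[425,47,78],[425,47,46],[425,30,78],[425,66,78]]))
for n in ('s2','s3'):
  Q=cloud(load(n)); print([ (v,tuple(Q[v,241].round(0))) for v in range(140,185,3)])
E
```

```text
195 [(np.float64(419.0), np.float64(74.0), np.float64(46.0)), (np.float64(423.0), np.float64(74.0), np.float64(46.0)), (np.float64(426.0), np.float64(74.0), np.float64(45.0)), (np.float64(428.0), np.float64(74.0), np.float64(44.0)), (np.float64(430.0), np.float64(74.0), np.float64(44.0)), (np.float64(434.0), np.float64(71.0), np.float64(34.0)), (np.float64(439.0), np.float64(72.0), np.float64(41.0))]
200 [(np.float64(419.0), np.float64(71.0), np.float64(45.0)), (np.float64(423.0), np.float64(71.0), np.float64(46.0)), (np.float64(426.0), np.float64(71.0), np.float64(46.0)), (np.float64(428.0), np.float64(70.0), np.float64(46.0)), (np.float64(430.0), np.float64(70.0), np.float64(45.0)), (np.float64(435.0), np.float64(61.0), np.float64(8.0)), (np.float64(440.0), np.float64(61.0), np.float64(8.0))]
205 [(np.float64(419.0), np.float64(67.0), np.float64(46.0)), (np.float64(423.0), np.float64(70.0), np.float64(59.0)), (np.float64(426.0), np.float64(70.0), np.float64(60.0)), (np.float64(428.0), np.float64(70.0), np.float64(59.0)), (np.float64(430.0), np.float64(70.0), np.float64(60.0)), (np.
[... 8839 characters left out ...]
(np.float64(428.0), np.float64(36.0), np.float64(123.0))), (155, (np.float64(428.0), np.float64(47.0), np.float64(108.0))), (158, (np.float64(426.0), np.float64(30.0), np.float64(108.0))), (161, (np.float64(426.0), np.float64(30.0), np.float64(98.0))), (164, (np.float64(427.0), np.float64(48.0), np.float64(78.0))), (167, (np.float64(424.0), np.float64(24.0), np.float64(82.0))), (170, (np.float64(424.0), np.float64(24.0), np.float64(73.0))), (173, (np.float64(424.0), np.float64(29.0), np.float64(60.0))), (176, (np.float64(423.0), np.float64(30.0), np.float64(49.0))), (179, (np.float64(422.0), np.float64(13.0), np.float64(50.0))), (182, (np.float64(420.0), np.float64(-1.0), np.float64(48.0)))]
```

```bash
python3 - <<'E'
from h import *
z=load('s3');cv2.imwrite('pics/s3d.png',cv2.resize(z['p'][130:195,205:280,::-1],None,fx=9,fy=9,interpolation=cv2.INTER_NEAREST))
Q=cloud(z)
for v in range(146,184,3): print(v,[(u,)+tuple(Q[v,u].round(0).astype(float)) for u in (234,236,238,244,246,248)])
E
```

```text
146 [(234, np.float64(474.0), np.float64(1142.0), np.float64(-455.0)), (236, np.float64(414.0), np.float64(30.0), np.float64(147.0)), (238, np.float64(420.0), np.float64(38.0), np.float64(142.0)), (244, np.float64(436.0), np.float64(33.0), np.float64(144.0)), (246, np.float64(534.0), np.float64(1126.0), np.float64(-452.0)), (248, np.float64(544.0), np.float64(1121.0), np.float64(-450.0))]
149 [(234, np.float64(473.0), np.float64(1131.0), np.float64(-466.0)), (236, np.float64(483.0), np.float64(1130.0), np.float64(-466.0)), (238, np.float64(419.0), np.float64(32.0), np.float64(136.0)), (244, np.float64(436.0), np.float64(33.0), np.float64(134.0)), (246, np.float64(532.0), np.float64(1104.0), np.float64(-457.0)), (248, np.float64(544.0), np.float64(1125.0), np.float64(-469.0))]
152 [(234, np.float64(472.0), np.float64(1131.0), np.float64(-483.0)), (236, np.float64(482.0), np.float64(1130.0), np.float64(-484.0)), (238, np.float64(419.0), np.float64(35.0), np.float64(125.0)), (244, np.float64(435.0), np.float64(27.0), np.float64(128.0)), (246, np.float64(531.0), np.float64(1105.0), np.fl
[... 3163 characters left out ...]
loat64(10.0)), (236, np.float64(411.0), np.float64(74.0), np.float64(13.0)), (238, np.float64(417.0), np.float64(74.0), np.float64(12.0)), (244, np.float64(430.0), np.float64(15.0), np.float64(48.0)), (246, np.float64(441.0), np.float64(74.0), np.float64(10.0)), (248, np.float64(447.0), np.float64(74.0), np.float64(9.0))]
182 [(234, np.float64(404.0), np.float64(52.0), np.float64(17.0)), (236, np.float64(410.0), np.float64(58.0), np.float64(12.0)), (238, np.float64(416.0), np.float64(58.0), np.float64(12.0)), (244, np.float64(429.0), np.float64(-1.0), np.float64(48.0)), (246, np.float64(439.0), np.float64(54.0), np.float64(12.0)), (248, np.float64(445.0), np.float64(53.0), np.float64(12.0))]
```

View pics/s3d.png

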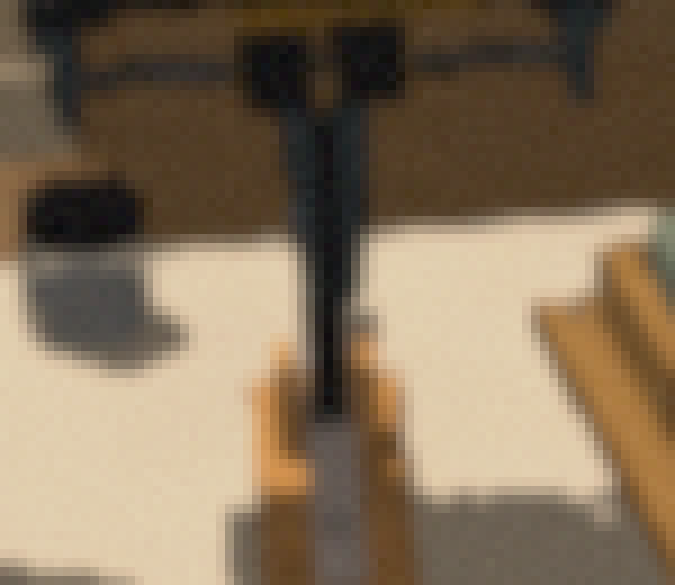

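View pics/w3.png

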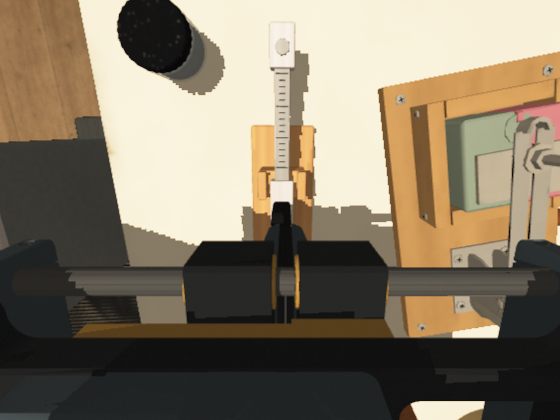

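```bash
python3 - <<'E'
from h import *
print(tcp_to_tips)
z=load('s2');cv2.imwrite('pics/s2d.png',cv2.resize(z['p'][115:180,205:280,::-1],None,fx=9,fy=9,interpolation=cv2.INTER_NEAREST))
Q=cloud(z)
for v in range(120,152,2): print(v,[(u,)+tuple(Q[v,u].round(0).tolist()) for u in (238,240,242)])
print(proj(z,[[425,32,129],[425,32,140],[425,32,151],[425,32,175]]))
w=load('w2');print(proj(w,[[425,64,129],[425,64,140],[425,64,151],[425,64,175]]))
P=cloud(w)
for v in range(216,234,2): print(v,[tuple(P[v,u].round(0).tolist()) for u in (274,278,281,284,288,292)])
E
```

```text
11.0
120 [(238, 424.0, 35.0, 222.0), (240, 429.0, 35.0, 222.0), (242, 434.0, 30.0, 224.0)]
122 [(238, 424.0, 37.0, 215.0), (240, 429.0, 31.0, 218.0), (242, 434.0, 30.0, 218.0)]
124 [(238, 423.0, 30.0, 213.0), (240, 429.0, 33.0, 211.0), (242, 434.0, 33.0, 210.0)]
126 [(238, 423.0, 37.0, 203.0), (240, 428.0, 32.0, 206.0), (242, 433.0, 28.0, 207.0)]
128 [(238, 423.0, 31.0, 200.0), (240, 428.0, 36.0, 198.0), (242, 433.0, 33.0, 199.0)]
130 [(238, 422.0, 30.0, 195.0), (240, 428.0, 30.0, 194.0), (242, 433.0, 35.0, 192.0)]
132 [(238, 422.0, 34.0, 187.0), (240, 427.0, 32.0, 188.0), (242, 433.0, 31.0, 188.0)]
134 [(238, 422.0, 33.0, 182.0), (240, 427.0, 29.0, 183.0), (242, 433.0, 37.0, 179.0)]
136 [(238, 421.0, 31.0, 177.0), (240, 428.0, 42.0, 170.0), (242, 433.0, 36.0, 173.0)]
138 [(238, 421.0, 29.0, 172.0), (240, 504.0, 1107.0, -393.0), (242, 432.0, 35.0, 167.0)]
140 [(238, 494.0, 1108.0, -405.0), (240, 505.0, 1127.0, -415.0), (242, 515.0, 1119.0, -412.0)]
142 [(238, 494.0, 1115.0, -419.0), (240, 503.0, 1100.0, -412.0), (242, 514.0, 1116.0, -422.0)]
144 [(238, 492.0, 1103.0, -424.0), (240, 5
[... 1064 characters left out ...]
 (437.0, 17.0, 7.0)]
224 [(420.0, 38.0, 78.0), (426.0, 67.0, 169.0), (426.0, 38.0, 78.0), (428.0, 38.0, 77.0), (432.0, 16.0, 8.0), (434.0, 67.0, 170.0)]
226 [(424.0, 67.0, 173.0), (426.0, 66.0, 171.0), (428.0, 66.0, 169.0), (429.0, 65.0, 169.0), (432.0, 65.0, 169.0), (434.0, 66.0, 172.0)]
228 [(424.0, 67.0, 176.0), (426.0, 67.0, 176.0), (428.0, 65.0, 171.0), (429.0, 65.0, 172.0), (432.0, 65.0, 172.0), (434.0, 66.0, 175.0)]
230 [(424.0, 67.0, 180.0), (426.0, 67.0, 179.0), (428.0, 65.0, 175.0), (429.0, 65.0, 176.0), (432.0, 65.0, 176.0), (434.0, 66.0, 178.0)]
232 [(424.0, 67.0, 184.0), (426.0, 67.0, 184.0), (428.0, 65.0, 179.0), (429.0, 65.0, 178.0), (432.0, 65.0, 179.0), (434.0, 65.0, 179.0)]
```

View pics/s2d.png

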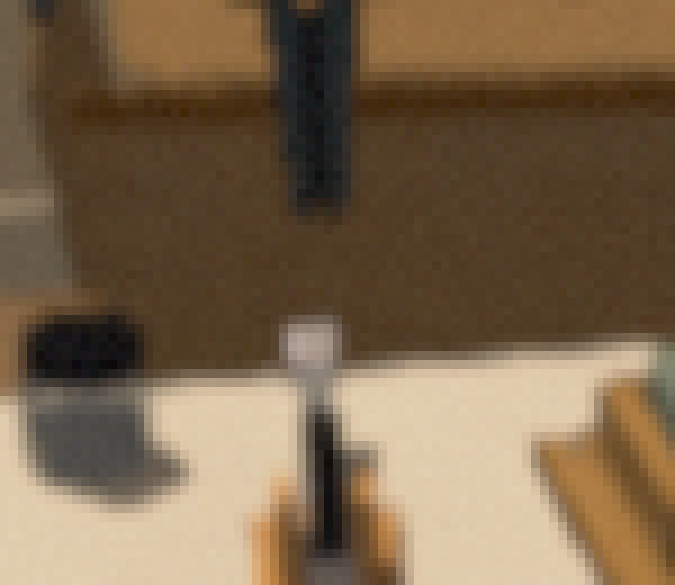

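```bash
python3 - <<'E'
from h import *
w=load('w1');P=cloud(w)
for v in range(222,250,3): print(v,[tuple(P[v,u].round(0).tolist()) for u in (226,230,234,238,334,338,342,348)])
w=load('w3');P=cloud(w)
for v in range(222,240,2): print(v,[tuple(P[v,u].round(0).tolist()) for u in (266,270,274,278,292,296,300,304)])
go(425,47.5,85,-2.9)
E
```

```text
222 [(353.0, 16.0, -0.0), (358.0, 16.0, 1.0), (363.0, 15.0, -0.0), (367.0, 14.0, -2.0), (480.0, 9.0, -0.0), (485.0, 9.0, 0.0), (489.0, 9.0, -1.0), (497.0, 8.0, -2.0)]
225 [(392.0, 67.0, 179.0), (394.0, 67.0, 178.0), (362.0, 11.0, -1.0), (367.0, 11.0, -0.0), (480.0, 5.0, -1.0), (485.0, 5.0, -0.0), (458.0, 64.0, 178.0), (496.0, 5.0, -1.0)]
228 [(393.0, 67.0, 184.0), (395.0, 67.0, 183.0), (396.0, 65.0, 178.0), (398.0, 64.0, 175.0), (453.0, 63.0, 179.0), (455.0, 63.0, 179.0), (457.0, 64.0, 184.0), (460.0, 64.0, 184.0)]
231 [(394.0, 67.0, 189.0), (395.0, 65.0, 183.0), (397.0, 65.0, 185.0), (398.0, 62.0, 176.0), (453.0, 61.0, 179.0), (454.0, 63.0, 185.0), (456.0, 63.0, 186.0), (459.0, 63.0, 188.0)]
234 [(394.0, 67.0, 193.0), (395.0, 65.0, 188.0), (398.0, 65.0, 189.0), (398.0, 61.0, 177.0), (453.0, 59.0, 180.0), (454.0, 62.0, 188.0), (455.0, 63.0, 190.0), (458.0, 64.0, 194.0)]
237 [(394.0, 66.0, 194.0), (396.0, 65.0, 193.0), (398.0, 64.0, 189.0), (398.0, 59.0, 177.0), (453.0, 58.0, 180.0), (453.0, 63.0, 194.0), (455.0, 63.0, 195.0), (457.0, 64.0, 198.0)]
240 [(395.0, 66.0, 199.0), (397.0, 6
[... 1691 characters left out ...]
, (442.0, 33.0, 7.0)]
234 [(410.0, 33.0, 8.0), (420.0, 66.0, 104.0), (422.0, 66.0, 103.0), (424.0, 66.0, 104.0), (431.0, 63.0, 96.0), (434.0, 66.0, 104.0), (436.0, 66.0, 105.0), (438.0, 65.0, 103.0)]
236 [(418.0, 66.0, 107.0), (420.0, 66.0, 107.0), (422.0, 66.0, 107.0), (424.0, 66.0, 107.0), (431.0, 64.0, 103.0), (433.0, 65.0, 107.0), (435.0, 65.0, 107.0), (438.0, 65.0, 107.0)]
238 [(418.0, 66.0, 109.0), (420.0, 66.0, 110.0), (422.0, 66.0, 109.0), (424.0, 66.0, 111.0), (431.0, 64.0, 106.0), (433.0, 65.0, 109.0), (435.0, 65.0, 109.0), (437.0, 66.0, 111.0)]
row [ 0.008 -0.002 -0.618] turn 0.0 dist 24.713226790274835 yaw0 -2.8974585752082245 q6 0.13663405233833417 tilt [-0.0038  0.0016 -1.    ]
```

```bash
python3 -m jog '[[0,0,-0.6,0],[0,0,-0.6,0],[0,0,-0.6,0],[0,0,-0.6,0]]' 0.45 25; python3 - <<'E'
from h import *
go(422.7,46.5,23,-2.9)
E
```

```text
time_s: 5.82
tcp_pos: [424.1, 47.4, 83.6]
ee_rot: [3.139, -0.079, -0.008]
contact_force: [0.2, -0.0, 0.2]
finger_gap: 37.5
row [-0.025  0.021  1.515] turn 0.01 dist 60.595682200507554 yaw0 -2.890227185545985 q6 0.13653034811146267 tilt [-0.0053  0.0018 -1.    ]
```

```bash
python3 -m jog '[[-0.02,0.02,0.6,0],[-0.02,0.02,1.1,0],[-0.02,0.02,1.1,0]]'; python3 -m jog '[[0,0,0.2,0],[0,0,0.3,0],[0,0,0.4,0],[0,0,0.4,0]]'
python3 - <<'E'
from h import *
save('side','s4');save('wrist','w4');print(state()['tcp_pos'])
z=load('s4');cv2.imwrite('pics/s4d.png',cv2.resize(z['p'][130:195,205:280,::-1],None,fx=9,fy=9,interpolation=cv2.INTER_NEAREST))
E
```

```text
time_s: 6.2
tcp_pos: [421.3, 46.4, 38.1]
ee_rot: [3.138, -0.079, -0.016]
contact_force: [0.5, -0.6, 0.1]
finger_gap: 41.0
time_s: 6.7
tcp_pos: [421.1, 46.4, 22.0]
ee_rot: [3.138, -0.079, -0.016]
contact_force: [0.4, -0.1, -0.9]
finger_gap: 41.0
[421.29337698  46.41015107  22.28119477]
```

View pics/s4d.png

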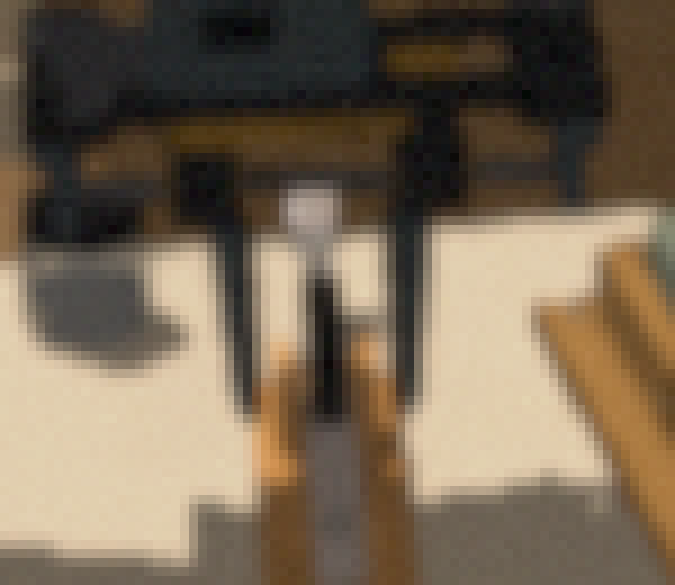

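View pics/w4.png

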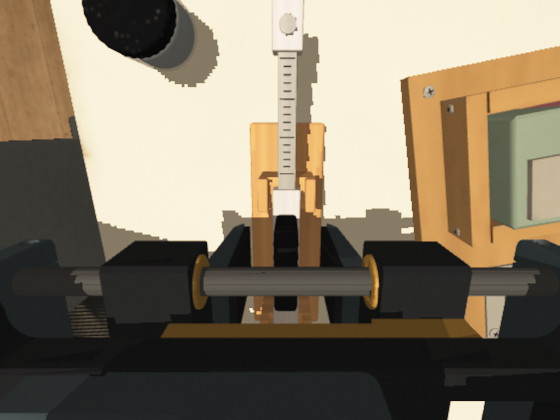

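```bash
python3 -m jog '[[0,0,0,0],[0,0,0,0],[0,0,0,0],[0,0,0,0],[0,0,0,0]]' 0 30; python3 -c "
from h import *
go(423,47.5,90,-2.9)"
```

```text
time_s: 7.42
tcp_pos: [421.4, 46.4, 22.4]
ee_rot: [3.138, -0.079, -0.015]
contact_force: [0.2, 0.4, 0.9]
finger_gap: 11.9
row [ 0.022 -0.025 -1.691] turn 0.01 dist 67.66779691854917 yaw0 -2.890537375290393 q6 0.13509643586458867 tilt [-0.0092  0.0023 -1.    ]
```

```bash
python3 -m jog '[[0,0,-0.5,0],[0,0,-1.5,0],[0,0,-2.2,0],[0,0,-2.2,0]]'; python3 - <<'E'
from h import *
save('wrist','w5');save('top','t5')
go(408,-180,110,-145.4)
E
```

```text
time_s: 7.92
tcp_pos: [423.6, 46.7, 111.7]
ee_rot: [3.139, -0.079, -0.008]
contact_force: [-1.1, 0.5, -1.9]
finger_gap: 11.8
row [-4.700e-02  5.671e+00  2.000e-03] turn 142.51 dist 226.84953357146512 yaw0 -2.891925016182074 q6 0.13486802526452268 tilt [-0.0109  0.0026 -0.9999]
```

View pics/w5.png

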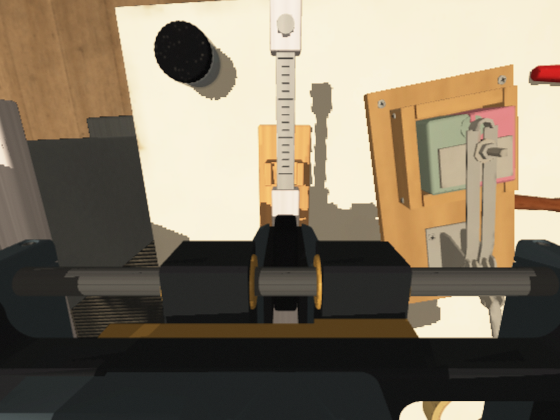

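View pics/t5.png

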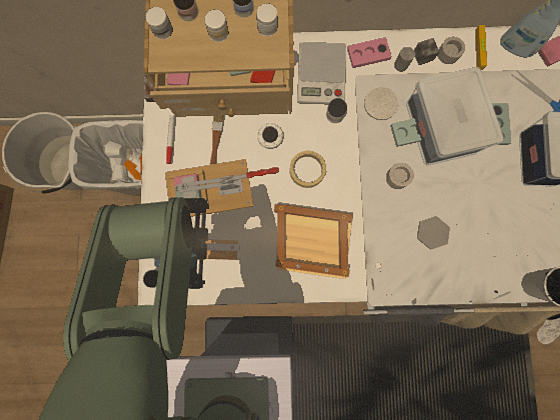

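```bash
python3 -m jog '[[-0.01,0.4,-0.2,10],[-0.01,0.8,-0.2,20],[-0.02,1.2,-0.2,30],[-0.02,1.6,-0.2,40],[-0.02,2.0,-0.2,50],[-0.03,2.4,-0.2,60],[-0.03,2.8,-0.2,70],[-0.03,3.2,-0.2,80],[-0.03,3.6,-0.2,90],[-0.04,4.0,-0.2,100],[-0.04,4.4,-0.2,110],[-0.04,4.8,-0.2,120],[-0.05,5.2,-0.1,130],[-0.05,5.5,0,138],[-0.05,5.67,0,142.5],[-0.05,5.67,0,142.5],[-0.05,5.67,0,142.5],[-0.05,5.67,0,142.5]]'; python3 - <<'E'
from h import *
save('wrist','w6');s=state();print(s['time_s'],s['q'])
z=load('w5');print('tip5',unproj(z,286,25))
go(408,-180,110,-145.4)
E
```

```text
time_s: 10.28
tcp_pos: [407.7, -179.5, 109.7]
ee_rot: [0.933, -2.988, -0.003]
contact_force: [-0.1, -0.0, -1.1]
finger_gap: 11.8
10.325 [-0.43541415  0.19462545  1.95831364 -0.00763984  0.99822519  2.10541164]
tip5 [432.37626328 167.59828979 136.36759215]
row [ 0.002 -0.012 -0.003] turn 0.06 dist 0.5087261282998776 yaw0 -145.3381881000677 q6 2.10541164372119 tilt [ 0.0104  0.005  -0.9999]
```

View pics/w6.png

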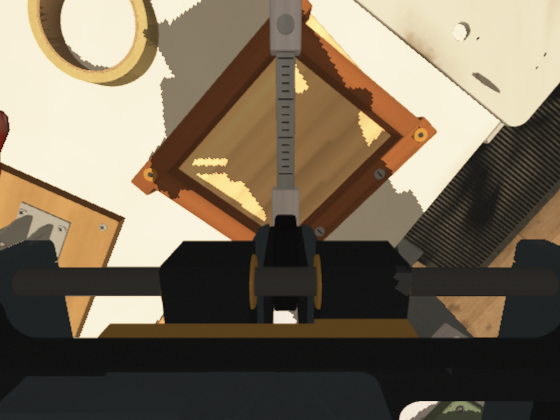

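```bash
cat >> h.py <<'E'
def frame(): # top cam estimate
    y=np.radians(-8.9); ex=np.array([np.cos(y),np.sin(y),0]);ey=np.array([-np.sin(y),np.cos(y),0]); return np.array([436.3,-229.5,0]),ex,ey
def inf(P):
    c,ex,ey=frame(); P=np.asarray(P); return np.array([(P-c)@ex,(P-c)@ey]).round(1)
E
python3 - <<'E'
from h import *
z=load('w6')
for n,p in dict(FL=(150,174),NR=(421,135)).items():
    P=unproj(z,*p,Z=50); print(n,P,inf(P),unproj(z,*p)[2])
t=unproj(z,285.5,24,Z=133);print('tip',t,inf(t),unproj(z,285,24)[2]); print('b',unproj(z,285.5,190,Z=133))
g=z['p'][:,:,::-1]
cv2.imwrite('pics/w6a.png',cv2.resize(g[130:220,120:220],None,fx=6,fy=6,interpolation=cv2.INTER_CUBIC))
cv2.imwrite('pics/w6b.png',cv2.resize(g[90:190,360:460],None,fx=6,fy=6,interpolation=cv2.INTER_CUBIC))
E
```

```text
FL [ 520.68133828 -144.03334415   50.        ] [70.1 97.5] 50.16650960333411
NR [ 356.18647893 -295.78988638   50.        ] [-68.9 -77.9] 50.88816133321768
tip [ 478.81960181 -278.75041395  133.        ] [ 49.6 -42.1] 132.650998482857
b [ 430.97416524 -209.577989    133.        ]
```

View pics/w6a.png

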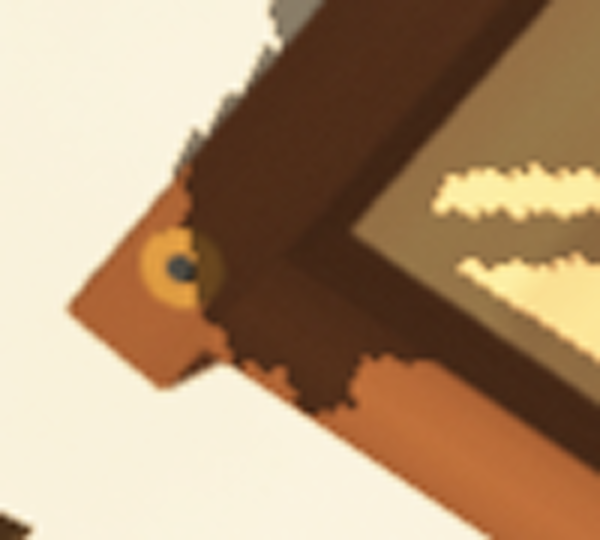

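View pics/w6b.png

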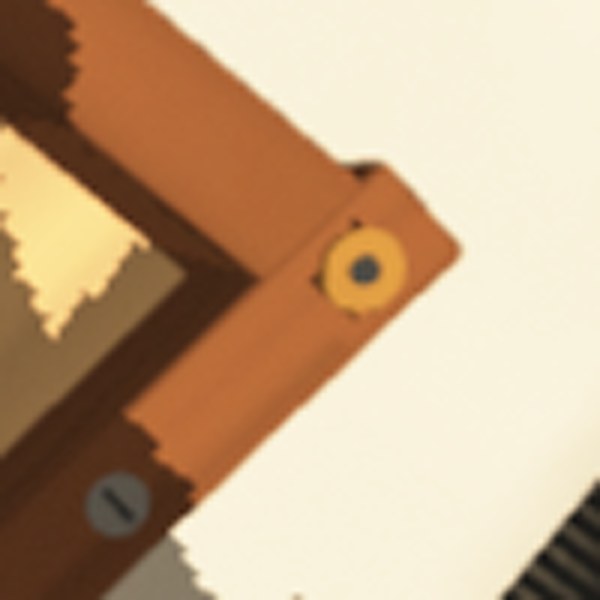

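```bash
python3 -m jog '[[0,-0.01,0.5,0],[0,-0.01,1.0,0],[0,-0.01,1.33,0],[0,-0.01,1.33,0],[0,-0.01,1.33,0]]'; python3 - <<'E'
from h import *
save('wrist','w7');s=state();print(s['time_s'])
z=load('w7');print('tip',proj(z,[[478.8,-278.7,80]]))
go(408,-180,56.4,-145.4)
E
```

```text
time_s: 10.95
tcp_pos: [408.0, -180.2, 57.2]
ee_rot: [0.933, -2.989, -0.001]
contact_force: [1.0, -0.4, -1.7]
finger_gap: 12.0
11.0
tip [[285.15559314  26.2018078 ]]
row [-0.002  0.007  0.023] turn 0.07 dist 0.974734327920238 yaw0 -145.32869921037891 q6 2.105518392248628 tilt [ 0.0095  0.0036 -0.9999]
```

View pics/w7.png

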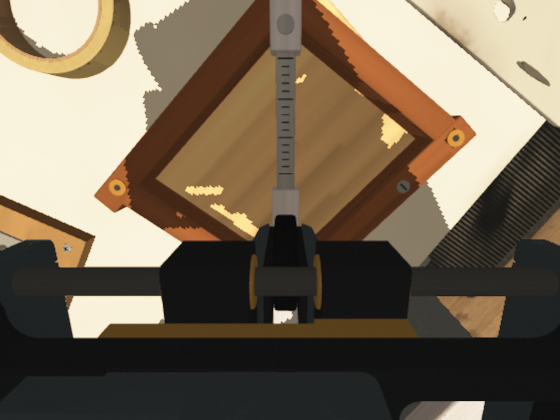

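```bash
python3 - <<'E'
from h import *
z=load('w7')
for n,p in dict(FL=(117,187),NR=(456,138)).items():
    P=unproj(z,*p,Z=50); print(n,inf(P))
d=unproj(z,285.5,24);t=unproj(z,285.5,24,Z=80.5);print('tip',t,inf(t),d[2])
save('side','s7');s=load('s7');cv2.imwrite('pics/s7c.png',cv2.resize(s['p'][180:280,200:320,::-1],None,fx=6,fy=6,interpolation=cv2.INTER_CUBIC))
E
```

```text
FL [70.2 97.8]
NR [-68.6 -77.8]
tip [ 479.1400417  -279.48465344   80.5       ] [ 50.1 -42.8] 81.96698334582389
```

View pics/s7c.png

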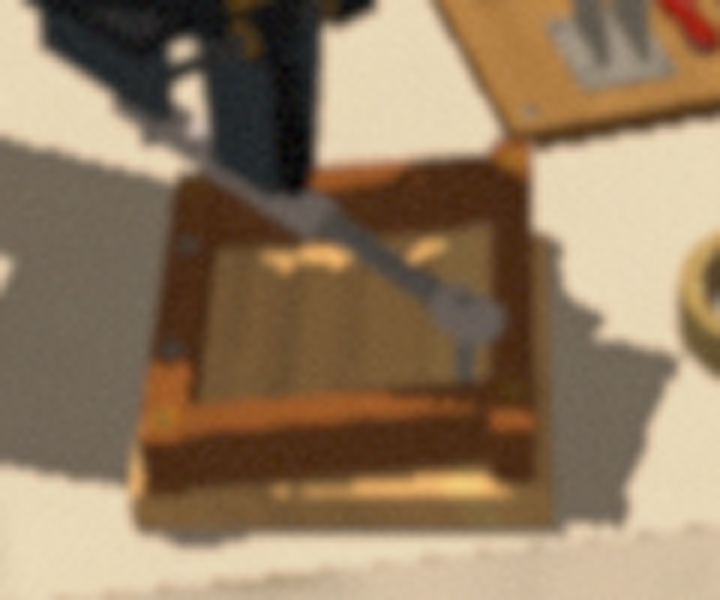

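```bash
python3 -m jog '[[0,-0.12,0.01,0],[0,-0.25,0.01,0],[0,-0.37,0.01,0],[0,-0.5,0.02,0]]'; python3 -m jog '[[0,-0.12,0,0],[0,-0.25,0,0],[0,-0.37,0,0],[0,-0.5,0,0],[0,-0.63,0,0],[0,-0.72,0,0],[0,-0.76,0,0],[0,-0.76,0,0]]'; python3 - <<'E'
from h import *
save('wrist','w8');s=state();print(s['time_s'],s['tcp_pos'])
save('side','s8');s=load('s8');cv2.imwrite('pics/s8c.png',cv2.resize(s['p'][180:280,200:320,::-1],None,fx=6,fy=6,interpolation=cv2.INTER_CUBIC))
go(408+50.5*np.cos(np.radians(-55.3)),-180+50.5*np.sin(np.radians(-55.3)),56.4,-145.4)
E
```

```text
time_s: 11.55
tcp_pos: [419.6, -196.7, 56.4]
ee_rot: [0.933, -2.989, -0.002]
contact_force: [-0.3, 1.5, -1.2]
finger_gap: 12.0
time_s: 12.55
tcp_pos: [436.8, -221.7, 56.2]
ee_rot: [0.933, -2.989, -0.002]
contact_force: [-0.5, 4.0, -1.5]
finger_gap: 11.7
12.6 [ 436.73989257 -221.66149238   56.24541155]
row [-0.003  0.001 -0.004] turn 0.06 dist 0.20203972532307268 yaw0 -145.33626181709892 q6 2.0534091975696254 tilt [ 0.0095  0.0045 -0.9999]
```

View pics/s8c.png

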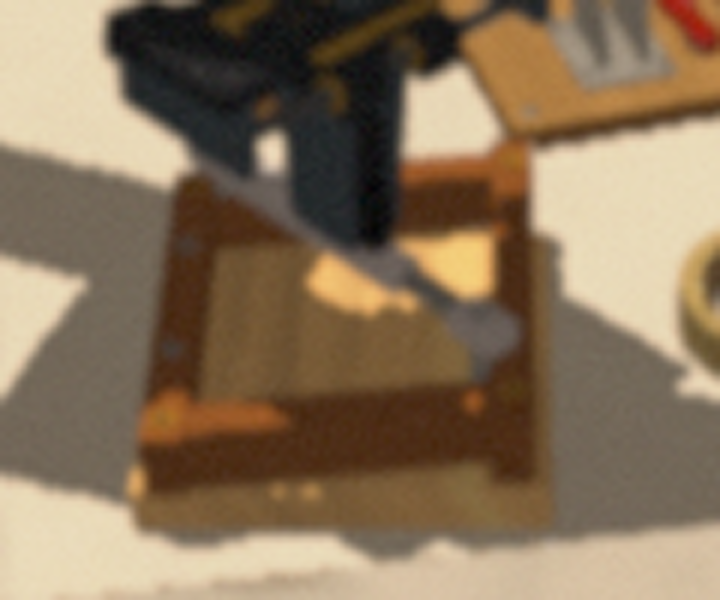

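View pics/w8.png

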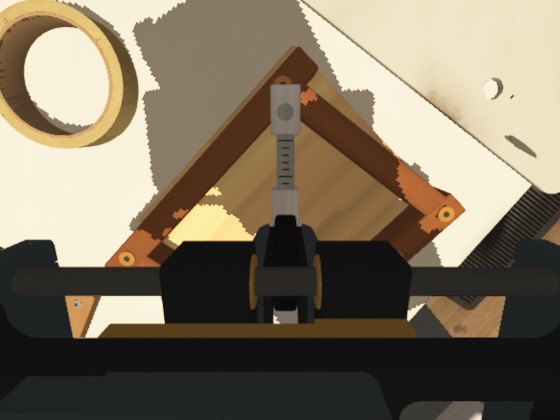

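```bash
python3 - <<'E'
from h import *
z=load('w8')
for n,p in dict(FL=(127,259),NR=(447,214),FR=(284,83)).items():
    P=unproj(z,*p,Z=50); print(n,inf(P))
t=unproj(z,285.5,112,Z=80.2);print('tip',t,inf(t))
z7=load('w7'); t7=unproj(z7,285.5,24,Z=81);a=np.radians(-55.3);D=np.array([np.cos(a),np.sin(a),0])
h=t7-200*D+np.array([436.74-408,-221.66+180.2,0]); print('heel',inf(h),np.linalg.norm((t-h)[:2]))
E
```

```text
FL [69.5 98. ]
NR [-69. -78.]
FR [ 69.1 -61.8]
tip [ 484.05695478 -286.54989612   80.2       ] [ 56. -49.]
heel [-53.2  65.7] 158.306181720437
```

```bash
python3 -m jog '[[0,0,0.12,0],[0,0,0.24,0],[0,0,0.34,0],[0,0,0.41,0],[0,0,0.41,0]]'; python3 -c "
from h import *
s=state();print(s['tcp_pos'],s['contact_force'])"
```

```text
time_s: 13.28
tcp_pos: [436.3, -221.4, 39.4]
ee_rot: [0.933, -2.989, -0.003]
contact_force: [-0.5, 3.1, -4.0]
finger_gap: 12.0
[ 436.28934025 -221.42513943   39.44198417] [-0.47245256  3.11299719 -4.0029607 ]
```

```bash
python3 -m jog '[[0,0,0,0],[0,0,0,0],[0,0,0,0],[0,0,0,0]]' 0.4; python3 - <<'E'
from h import *
save('wrist','w9');s=state();print(s['time_s'],s['tcp_pos'])
save('side','s9');s=load('s9');cv2.imwrite('pics/s9c.png',cv2.resize(s['p'][180:280,200:320,::-1],None,fx=6,fy=6,interpolation=cv2.INTER_CUBIC))
z=load('w9');t=unproj(z,285.5,128);print(t,inf(t))
E
```

```text
time_s: 13.78
tcp_pos: [436.5, -221.7, 39.6]
ee_rot: [0.933, -2.989, -0.002]
contact_force: [-0.4, -0.1, -0.1]
finger_gap: 36.4
13.825 [ 436.44744947 -221.64087787   39.58815658]
[ 479.10526181 -279.79162213   61.4906023 ] [ 50.1 -43.1]
```

View pics/s9c.png

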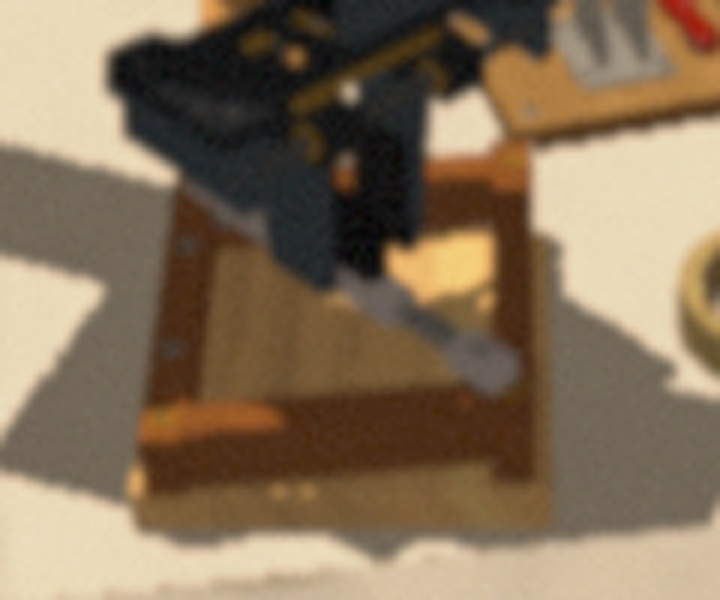

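View pics/w9.png

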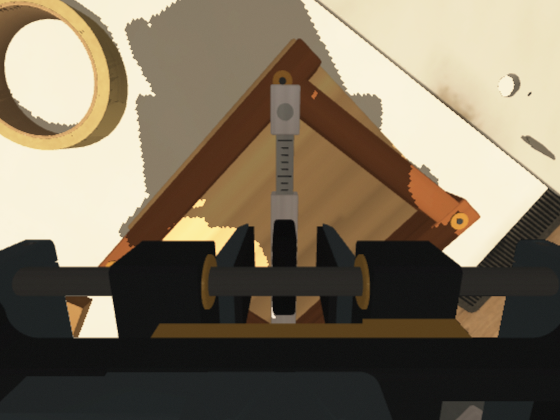

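```bash
python3 - <<'E'
from h import *
def st(n,vt,vs,Z):
    z=load(n);a=unproj(z,285.5,vt,Z=Z);b=unproj(z,285.5,vs,Z=Z);return a,b,np.linalg.norm(a-b)
for n in ('w6','w7','w8','w9'):
    z=load(n);g=z['p'].astype(int).sum(2)[:,279:292].mean(1); print(n,[(v,int(g[v]-g[v-1])) for v in range(15,225) if abs(g[v]-g[v-1])>50])
E
```

```text
w6 [(51, -76), (57, -105), (59, 107), (66, -69), (67, 60), (74, -73), (76, 53), (82, -59), (84, 61), (90, -58), (92, 59), (98, -103), (100, 106), (106, -71), (108, 50), (114, -71), (123, 63), (129, -57), (137, -92), (138, 86), (144, -61), (166, -62), (167, 54), (173, -119), (174, 64), (175, 54), (214, -102), (215, -146), (216, -65)]
w7 [(57, -105), (58, -84), (59, 139), (60, 50), (66, -69), (67, 59), (74, -74), (76, 52), (82, -58), (84, 61), (90, -59), (92, 60), (98, -103), (100, 107), (106, -71), (108, 51), (114, -71), (123, 62), (129, -56), (137, -92), (138, 85), (144, -57), (159, -50), (166, -62), (167, 55), (173, -122), (174, 65), (175, 54), (214, -103), (215, -146), (216, -64)]
w8 [(84, 110), (85, 68), (134, -51), (140, -110), (141, 95), (142, 53), (147, -56), (169, -59), (170, 50), (176, -108), (177, 96), (178, 53), (183, -59), (184, 51), (214, -102), (215, -147), (216, -64)]
w9 [(84, 84), (85, 74), (140, -88), (141, 81), (147, -64), (154, -53), (175, -69), (176, -53), (177, 86), (189, -53), (219, -132), (220, -150)]
```

```bash
python3 -m jog '[[0,0,0,0],[0,0,0,0],[0,0,0,0]]'; python3 - <<'E'
from h import *
z=load('w9')
for v in (90,105,120,135,200,208): print(v,unproj(z,285.5,v).round(1))
for v in (222,240,260): print(v,unproj(z,285.5,v).round(1))
for v in (312,316,320): print(v,unproj(z,285,v).round(1))
a=unproj(z,285.5,219.5,Z=94);c,ex,ey=frame();D=np.array([np.cos(np.radians(-55.3)),np.sin(np.radians(-55.3)),0])
print('heel est',inf(a-102*D), 'tip',inf(unproj(z,285.3,111,Z=62)))
E
```

```text
time_s: 14.25
tcp_pos: [436.4, -221.6, 39.5]
ee_rot: [0.933, -2.989, -0.003]
contact_force: [-0.4, 0.5, 0.2]
finger_gap: 36.1
90 [ 490.2 -295.8   61. ]
105 [ 485.8 -289.5   62.8]
120 [ 481.5 -283.3   60.8]
135 [ 477.  -276.7   59.8]
200 [ 456.3 -246.8   61.9]
208 [ 453.5 -242.7   61.2]
222 [ 450.  -237.6   68.7]
240 [ 449.2 -236.    92.7]
260 [ 443.3 -227.4   93.1]
312 [ 427.3 -203.8   94.4]
316 [ 412.8 -183.4   60.7]
320 [ 411.5 -181.4   61.5]
heel est [-49.1  61.6] tip [ 56.2 -49.4]
```

```bash
python3 - <<'E'
from h import *
D=np.array([np.cos(np.radians(-55.3)),np.sin(np.radians(-55.3)),0])
for n,v,Z in (('w7',215,80.5),('w8',215,80.2),('w9',219.5,62)):
    print(n,inf(unproj(load(n),285.5,v,Z=Z)-102*D))
z=load('w9');cv2.imwrite('pics/w9c.png',cv2.resize(z['p'][75:240,235:335,::-1],None,fx=4,fy=4,interpolation=cv2.INTER_CUBIC)[:600])
E
```

```text
w7 [-88.5 102.8]
w8 [-53.5  66.1]
w9 [-56.   68.3]
```

View pics/w9c.png

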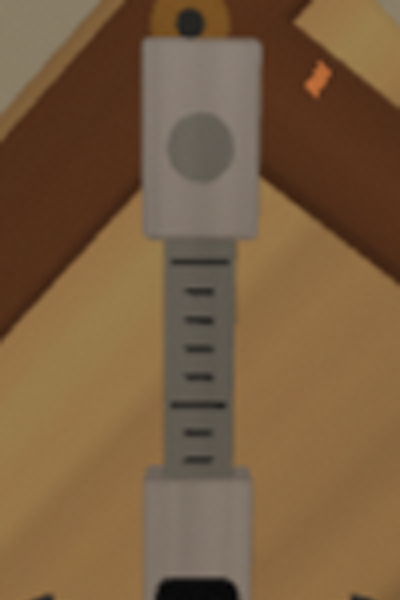

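```bash
python3 -m jog '[[0,0,0,0],[0,0,0,0],[0,0,0,0],[0,0,0,0],[0,0,0,0]]' 0 30;  python3 -m jog '[[0,-0.05,0,0],[0,-0.08,-0.12,0],[0,-0.08,-0.24,0],[0,-0.08,-0.36,0],[0,-0.08,-0.46,0],[0,-0.08,-0.46,0]]'; python3 - <<'E'
from h import *
save('wrist','w10');s=state();print(s['time_s'],s['contact_force'])
E
```

```text
time_s: 14.88
tcp_pos: [437.2, -221.5, 39.6]
ee_rot: [0.932, -2.991, -0.002]
contact_force: [3.9, 1.1, -1.4]
finger_gap: 11.8
time_s: 15.62
tcp_pos: [439.0, -224.3, 58.4]
ee_rot: [0.932, -2.991, -0.002]
contact_force: [-2.6, 2.2, -0.5]
finger_gap: 11.6
15.675 [-2.065743    2.74690154 -0.73068726]
```

View pics/w10.png

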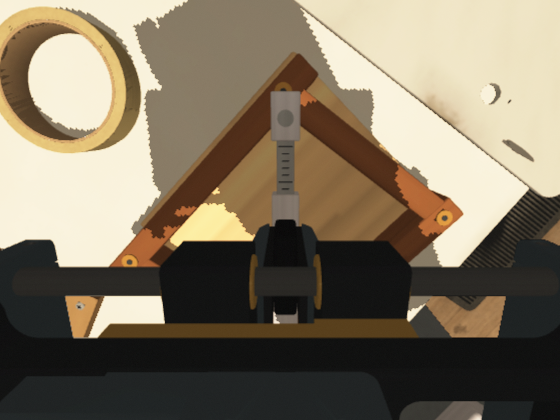

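```bash
python3 -m jog '[[0,0.25,0,0],[0,0.5,0,0],[0,0.8,0,0],[0,1.1,0,0],[0,1.4,0,0],[0,1.5,0,0],[0,1.5,0,0],[0,1.5,-0.4,0],[0,1.5,-1.0,0],[0,1.5,-1.4,0],[0,1.5,-1.4,0]]'; python3 - <<'E'
from h import *
go(409.3,-248,112,-46.4)
E
```

```text
time_s: 17.05
tcp_pos: [406.8, -175.6, 115.6]
ee_rot: [0.932, -2.993, 0.002]
contact_force: [0.2, -0.4, -2.8]
finger_gap: 12.0
row [ 0.975 -1.525  0.095] turn -99.01 dist 72.49399281048115 yaw0 -145.4061609168586 q6 2.1123168114225126 tilt [ 6.7e-03  5.0e-04 -1.0e+00]
```

```bash
python3 -m jog '[[0.1,-0.15,0,-10],[0.2,-0.3,0,-20],[0.3,-0.45,0,-30],[0.4,-0.6,0,-40],[0.5,-0.75,0,-50],[0.6,-0.9,0,-60],[0.7,-1.1,0,-70],[0.8,-1.3,0.05,-80],[0.9,-1.45,0.09,-90],[0.97,-1.52,0.09,-97],[0.97,-1.52,0.09,-99],[0.97,-1.52,0.09,-99],[0.97,-1.52,0.09,-99]]'; python3 - <<'E'
from h import *
save('wrist','w11');s=state();print(s['time_s'],s['tcp_pos'])
go(409.3,-248,112,-46.4)
E
```

```text
time_s: 18.68
tcp_pos: [409.4, -247.6, 112.0]
ee_rot: [2.882, -1.237, -0.007]
contact_force: [0.3, 0.8, -1.6]
finger_gap: 11.6
18.725 [ 409.35499347 -247.58486744  112.09871685]
row [0.007 0.008 0.003] turn -0.04 dist 0.43023753651651064 yaw0 -46.43967691795299 q6 0.25076280448829114 tilt [-0.0016  0.0066 -1.    ]
```

View pics/w11.png

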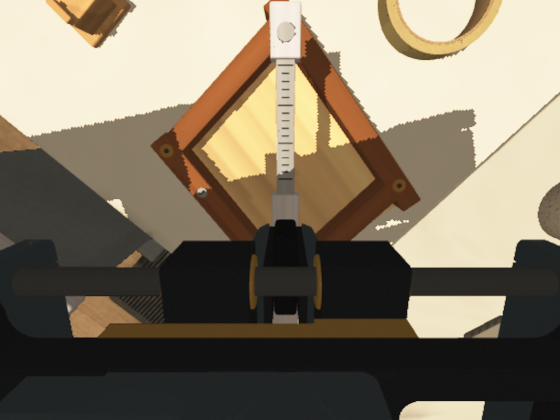

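```bash
python3 - <<'E'
from h import *
z=load('w11')
for n,p in dict(NL=(166,151),FR=(399,185.5)).items(): print(n,inf(unproj(z,*p,Z=50)))
d=unproj(z,285.5,31);print('tip',inf(unproj(z,285.5,31,Z=135.5)),d[2]); b=unproj(z,285.5,200,Z=135.5);t=unproj(z,285.5,31,Z=135.5);print(np.degrees(np.arctan2(*(t-b)[[1,0]])))
cv2.imwrite('pics/w11c.png',cv2.resize(z['p'][0:150,210:350,::-1],None,fx=4,fy=4,interpolation=cv2.INTER_CUBIC))
E
```

```text
NL [-67.4  80.3]
FR [ 69.1 -61. ]
tip [50.4 72.4] 134.63438633362205
43.55082081332387
```

View pics/w11c.png

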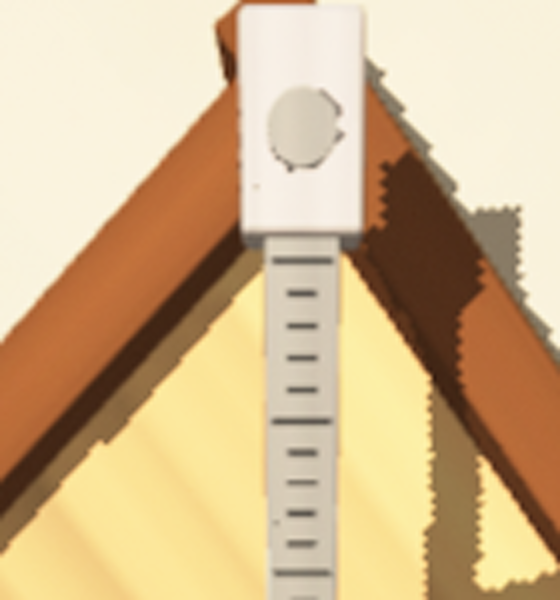

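```bash
python3 -m jog '[[0,0.01,0.5,0],[0,0.01,1.0,0],[0,0.01,1.36,0],[0,0.01,1.36,0],[0,0.01,1.36,0]]'; python3 -m jog '[[0,-0.12,0,0],[0,-0.25,0,0],[0,-0.37,0,0],[0,-0.5,0,0],[0,-0.62,0,0],[0,-0.74,0,0],[0,-0.82,0,0],[0,-0.82,0,0]]'; python3 - <<'E'
from h import *
save('wrist','w12');s=state();print(s['time_s'],s['tcp_pos'])
save('side','s12');s=load('s12');cv2.imwrite('pics/s12c.png',cv2.resize(s['p'][180:280,200:320,::-1],None,fx=6,fy=6,interpolation=cv2.INTER_CUBIC))
E
```

```text
time_s: 19.35
tcp_pos: [409.3, -248.3, 58.2]
ee_rot: [2.882, -1.236, -0.004]
contact_force: [0.5, -1.2, -1.7]
finger_gap: 11.9
time_s: 20.35
tcp_pos: [432.7, -225.2, 57.8]
ee_rot: [2.882, -1.236, -0.007]
contact_force: [-3.6, 1.2, -1.0]
finger_gap: 12.1
20.4 [ 432.63842512 -225.33676024   57.82406307]
```

View pics/s12c.png

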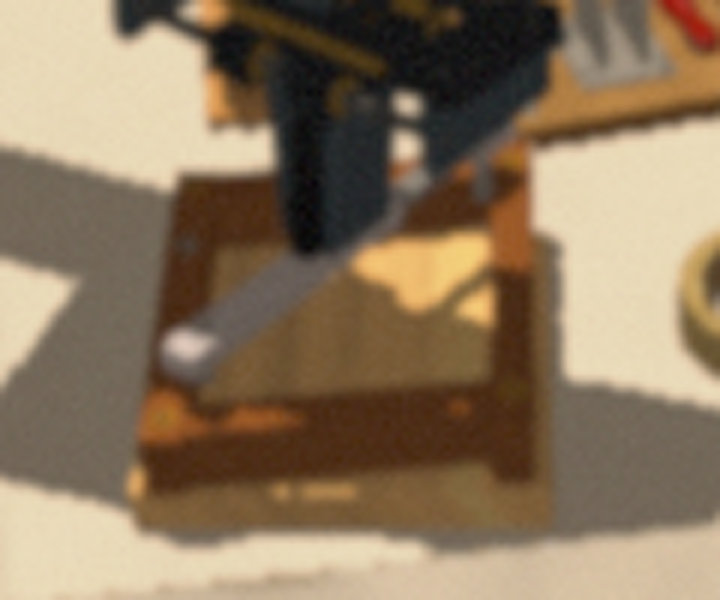

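View pics/w12.png

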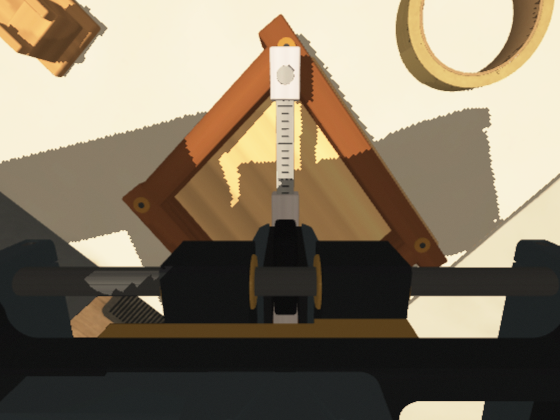

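```bash
python3 - <<'E'
from h import *
z=load('w12');g=z['p'].astype(int).sum(2)[:,279:292].mean(1); print([(v,int(g[v]-g[v-1])) for v in range(180,230) if abs(g[v]-g[v-1])>50])
for n,p in dict(NL=(141,205),FR=(422,245),FL=(286,44)).items(): print(n,inf(unproj(z,*p,Z=50)))
t=unproj(z,285.5,74,Z=80.2);print('tip',inf(t),unproj(z,285.5,74)[2])
a=np.radians(43.6);D=np.array([np.cos(a),np.sin(a),0])
for v in (219,220,221): print(inf(unproj(z,285.5,v,Z=80.2)-102*D))
go(432.64,-225.3,40.6,-46.4)
E
```

```text
[(185, -88), (187, 55), (192, -55), (194, 65), (219, -154), (220, -158)]
NL [-67.3  80.5]
FR [ 69.  -60.8]
FL [71.1 99. ]
tip [57.9 82.4] 79.1281015103733
[-52.  -60.8]
[-52.4 -61.3]
[-52.8 -61.8]
row [ 0.001 -0.006  0.431] turn -0.03 dist 17.230504990913175 yaw0 -46.42907630170449 q6 0.31542563009333724 tilt [-0.0017  0.0066 -1.    ]
```

```bash
python3 -m jog '[[0,0,0.12,0],[0,0,0.24,0],[0,0,0.34,0],[0,0,0.41,0],[0,0,0.41,0]]'; python3 -m jog '[[0,0,0,0],[0,0,0,0],[0,0,0,0],[0,0,0,0],[0,0,0,0],[0,0,0,0]]' 0.4; python3 - <<'E'
from h import *
save('wrist','w13');s=state();print(s['time_s'],s['tcp_pos'])
save('side','s13');s=load('s13');cv2.imwrite('pics/s13c.png',cv2.resize(s['p'][180:280,200:320,::-1],None,fx=6,fy=6,interpolation=cv2.INTER_CUBIC))
z=load('w13');g=z['p'].astype(int).sum(2)[:,279:292].mean(1); print([(v,int(g[v]-g[v-1])) for v in range(40,230) if abs(g[v]-g[v-1])>50])
for v in (60,80,95,200,210): print(unproj(z,285.5,v).round(1))
E
```

```text
time_s: 21.08
tcp_pos: [432.4, -225.5, 41.1]
ee_rot: [2.882, -1.236, -0.007]
contact_force: [-3.1, 0.4, -1.7]
finger_gap: 12.0
time_s: 21.82
tcp_pos: [432.5, -225.5, 41.1]
ee_rot: [2.882, -1.236, -0.007]
contact_force: [0.4, 0.4, -0.8]
finger_gap: 36.8
21.875 [ 432.39827979 -225.50443454   41.09050352]
[(43, 57), (46, 145), (47, 92), (98, -183), (100, 92), (104, -226), (106, 163), (112, -129), (113, 113), (114, 56), (119, -83), (120, -52), (121, 100), (127, -132), (128, 75), (129, 56), (134, -83), (135, -53), (136, 100), (141, -74), (142, -175), (143, 168), (144, 80), (149, -131), (150, 74), (151, 57), (156, -113), (158, 84), (163, -112), (165, 85), (170, -107), (172, 82), (176, -54), (177, -238), (178, -115), (179, 75), (184, -61), (199, 60), (200, 60), (224, -154), (225, -157)]
[ 511.2 -152.5   61.4]
[ 504.  -159.3   63.2]
[ 498.7 -164.3   62.1]
[ 456.9 -204.1   60.9]
[ 452.6 -208.1   61.4]
```

View pics/s13c.png

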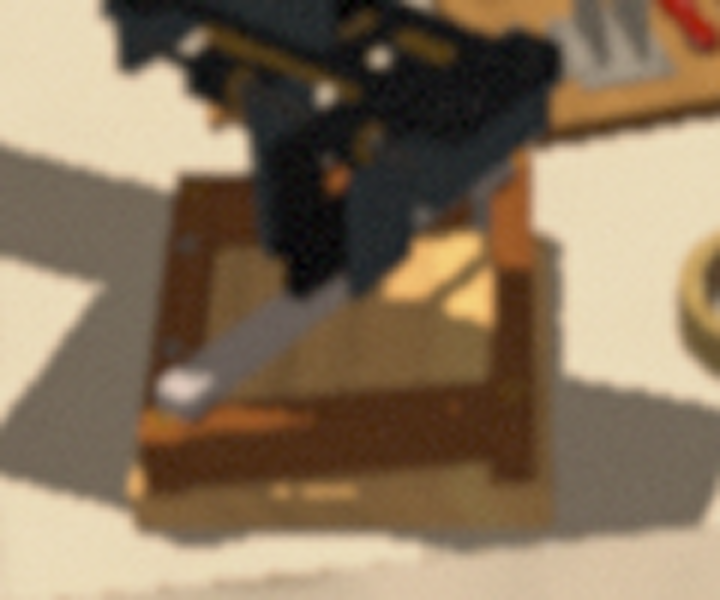

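View pics/w13.png

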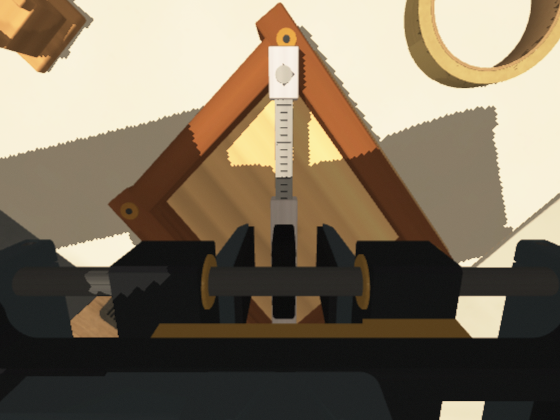

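```bash
python3 -m jog '[[0,0,-0.5,0],[0,0,-1.2,0],[0,0,-1.75,0],[0,0,-1.75,0]]'; python3 - <<'E'
from h import *
go(526.2,-99.8,110,-8.9)
E
```

```text
time_s: 22.42
tcp_pos: [434.0, -225.9, 112.5]
ee_rot: [2.882, -1.236, -0.001]
contact_force: [-0.5, 0.5, -0.2]
finger_gap: 36.2
row [-0.695 -3.843  0.039] turn -37.54 dist 156.24060373761066 yaw0 -46.435161511113925 q6 0.3149872578943396 tilt [ 0.0018  0.0056 -1.    ]
```

```bash
python3 -m jog '[[-0.15,-0.9,0,-9],[-0.35,-1.9,0,-19],[-0.55,-2.9,0,-29],[-0.7,-3.7,0,-37.5],[-0.7,-3.84,0,-37.5],[-0.7,-3.84,0,-37.5],[-0.7,-3.84,0,-37.5]]' 0; python3 - <<'E'
from h import *
save('wrist','w14');save('top','t14');s=state();print(s['time_s'],s['tcp_pos'])
go(526.2,-99.8,5,-8.9)
g=load('t14')['p'];cv2.imwrite('pics/t14f.png',cv2.resize(g[190:290,265:365,::-1],None,fx=6,fy=6,interpolation=cv2.INTER_CUBIC))
E
```

```text
time_s: 23.3
tcp_pos: [525.1, -100.6, 111.2]
ee_rot: [3.126, -0.247, -0.006]
contact_force: [-0.5, -0.4, 0.2]
finger_gap: 0.5
23.4 [ 525.37123465 -100.57271297  111.47632918]
row [ 0.024 -0.038  2.662] turn -0.14 dist 106.48235822201914 yaw0 -9.042002377074263 q6 -0.04556687980401776 tilt [-0.0023  0.0057 -1.    ]
```

View pics/t14f.png

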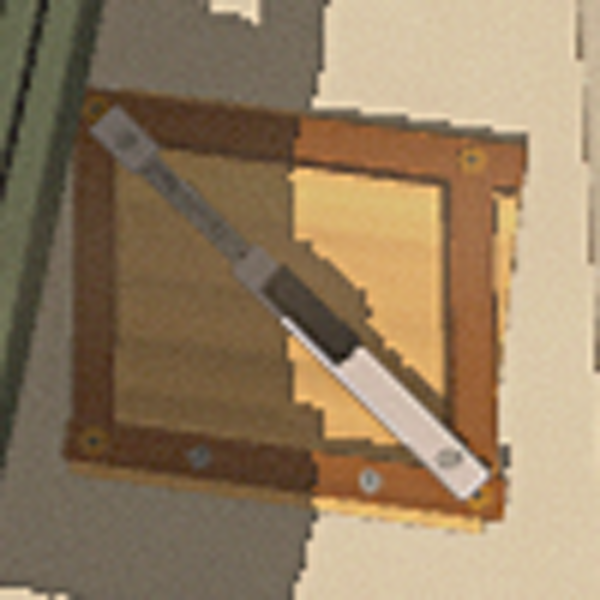

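View pics/w14.png

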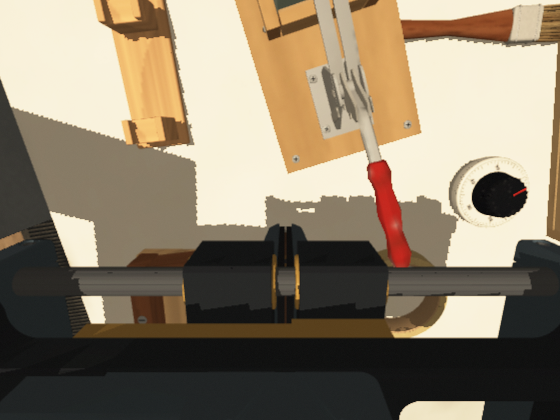

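```bash
python3 - <<'E'
from h import *
z=load('w14')
for p in ((400,250),(385,175),(395,215),(320,150),(290,165),(150,145),(150,290)): print(p,unproj(z,*p).round(0))
z=load('t14')
def c(x,y,Z): return unproj(z,(x+.5)/6-.5+265,(y+.5)/6-.5+190,Z=Z)
h=c(449,458,62);t=c(124,137,62);print('rule',inf(h),inf(t),np.linalg.norm(h-t))
for p in ((97,108),(471,158),(92,442)): print(inf(c(*p,50)))
P=cloud(z)
E
```

```text
(400, 250) [ 606. -125.  102.]
(385, 175) [601. -71.  97.]
(395, 215) [604. -99. 101.]
(320, 150) [567. -55.  13.]
(290, 165) [537. -64.  13.]
(150, 145) [409. -25.   9.]
(150, 290) [497. -65. 232.]
rule [-56.3 -64.7] [56.5 82.5] 185.4156699674323
[68.9 95.4]
[ 68.3 -62. ]
[-69.   79.3]
```

```bash
python3 - <<'E'
from h import *
P=cloud(load('top0')).reshape(-1,3)
for x in range(460,640,20):
    r=[]
    for y in range(-140,60,20):
        m=(abs(P[:,0]-x)<10)&(abs(P[:,1]-y)<10); r.append(int(np.nanmax(P[m,2])) if m.any() else -1)
    print(x,r)
E
```

```text
460 [55, 6, 5, 5, 4, 6, 5, 4, 4, 5]
480 [54, 5, 4, 5, 6, 5, 6, 5, 4, 5]
500 [54, 5, 5, 4, 5, 4, 5, 4, 4, 4]
520 [55, 54, 6, 5, 8, 17, 19, 18, 19, 20]
540 [5, 5, 4, 16, 19, 18, 20, 20, 20, 49]
560 [5, 7, 4, 5, 19, 24, 20, 24, 20, 73]
580 [5, 5, 4, 97, 94, 89, 88, 77, 72, 76]
600 [105, 105, 104, 102, 102, 92, 93, 78, 72, 72]
620 [103, 103, 4, 5, 17, 21, 20, 21, 20, 20]
```

```bash
python3 -m jog '[[0,0,0,-10],[0,0,0,-20],[0,0,0,-30],[0,0,0,-40],[0,0,0,-50],[0,0,0,-60],[0,0,0,-70],[0,0,0,-80],[0.02,-0.04,0,-90],[0.02,-0.04,0,-90],[0.02,-0.04,1,-90],[0.02,-0.04,2,-90],[0.02,-0.04,2.4,-90],[0.02,-0.04,2.63,-90],[0.02,-0.04,2.63,-90]]'; python3 - <<'E'
from h import *
s=state();print(s['time_s'],s['tcp_pos'],inf(s['tcp_pos']))
go(526.2,-99.8,6,81.1)
save('side','s15');z=load('s15');cv2.imwrite('pics/s15.png',cv2.resize(z['p'][130:270,190:330,::-1],None,fx=4,fy=4,interpolation=cv2.INTER_CUBIC))
save('wrist','w15')
E
```

```text
time_s: 25.28
tcp_pos: [525.9, -99.9, 6.1]
ee_rot: [2.39, 2.036, -0.01]
contact_force: [0.4, 1.1, 0.2]
finger_gap: 0.4
25.275 [525.90453157 -99.8709614    6.1185251 ] [ 68.5 141.9]
row [0.003 0.007 0.003] turn -0.23 dist 0.3261676131071192 yaw0 80.86715106838801 q6 -1.6109409819200553 tilt [-0.0057 -0.0028 -1.    ]
```

View pics/s15.png

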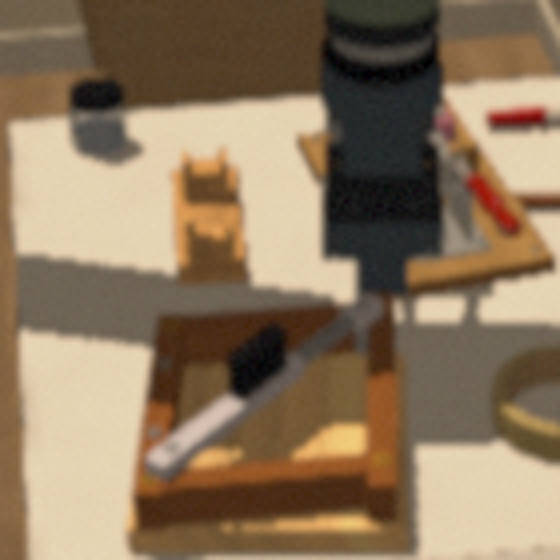

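View pics/w15.png

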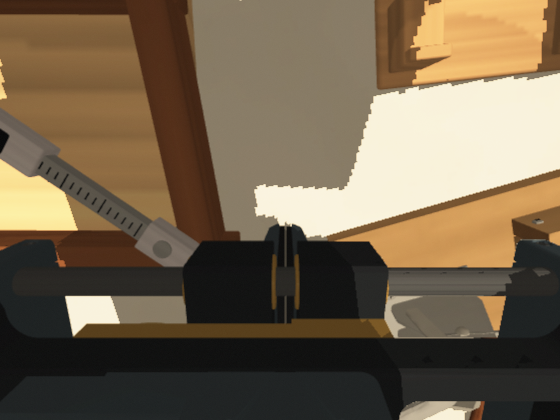

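```bash
python3 -m jog '[[-0.15,0,0,0],[-0.3,0,0,0],[-0.4,0,0,0],[-0.4,0,0,0]]';python3 -m jog '[[-0.05,0,0,0],[-0.1,0,0,0],[-0.15,0,0,0],[-0.2,0,0,0]]'; python3 - <<'E'
from h import *
s=state();print(s['time_s'],s['contact_force'],inf(s['tcp_pos']))
save('wrist','w16')
E
```

```text
time_s: 25.88
tcp_pos: [524.2, -116.1, 7.2]
ee_rot: [2.389, 2.035, -0.007]
contact_force: [-0.3, -0.0, 0.4]
finger_gap: 0.6
time_s: 26.38
tcp_pos: [523.6, -121.9, 7.3]
ee_rot: [2.392, 2.035, -0.002]
contact_force: [2.7, 9.1, 0.2]
finger_gap: 0.3
26.375 [2.74919373 9.1093998  0.20372557] [ 69.6 119.9]
```

View pics/w16.png

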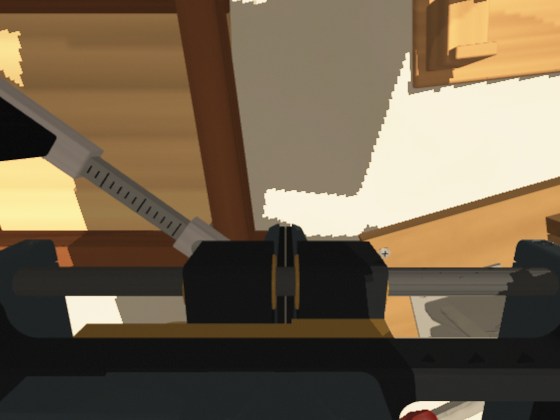

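```bash
python3 -m jog '[[-0.06,0,0,0],[-0.11,0,0,0],[-0.16,0,0,0],[-0.21,0,0,0],[-0.26,0,0,0],[-0.3,0,0,0]]'; python3 - <<'E'
from h import *
s=state();print(s['time_s'],s['contact_force'],inf(s['tcp_pos']))
save('side','s17');z=load('s17');cv2.imwrite('pics/s17.png',cv2.resize(z['p'][180:280,200:320,::-1],None,fx=6,fy=6,interpolation=cv2.INTER_CUBIC))
save('wrist','w17')
E
```

```text
time_s: 27.18
tcp_pos: [522.7, -131.9, 7.3]
ee_rot: [2.394, 2.034, 0.003]
contact_force: [3.3, 8.6, -0.5]
finger_gap: 0.7
27.175 [ 3.33252961  8.56670818 -0.45628167] [ 70.2 109.8]
```

View pics/s17.png

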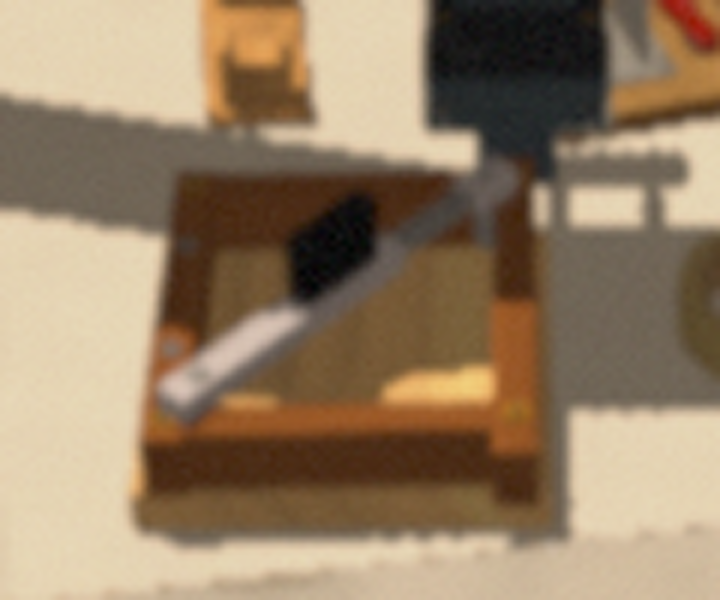

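View pics/w17.png

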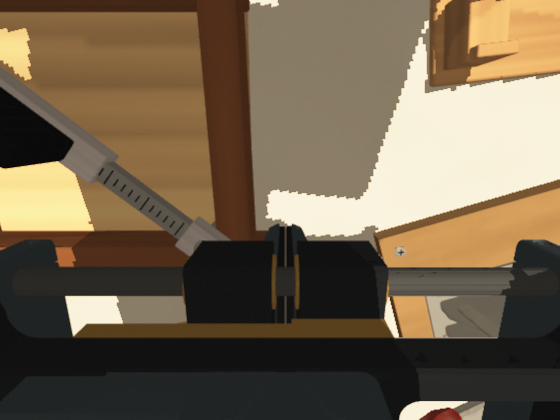

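```bash
cat >> h.py <<'E'
def rack(n):
    z=load(n); P=cloud(z); p=z['p'].astype(int)
    # left rail top points: z within 46..54, x frame -50..50, y 50..120
    c,ex,ey=frame(); X=(P-c)@ex; Y=(P-c)@ey
    m=(abs(P[...,2]-50)<5)&(p[...,0]-p[...,2]>18)
    xs=[];lo=[];hi=[]
    for x in np.arange(-45,40,5):
        k=m&(abs(X-x)<2.5)&(Y>55)&(Y<125)
        y=Y[k]
        if len(y)>8: xs.append(x);lo.append(np.percentile(y,2));hi.append(np.percentile(y,98))
    xs=np.array(xs)
    for nme,e in(('in',lo),('out',hi)):
        s,b=np.polyfit(xs,e,1); print(n,nme,'rack',round(s*138,1),'y@69',round(s*69+b,1),'y@-69',round(b-69*s,1),'res',np.std(np.array(e)-s*xs-b).round(2),len(xs))
E
python3 -c "
from h import *
for n in ('w15','w16','w17'): rack(n)"
```

```text
w15 in rack -8.4 y@69 72.7 y@-69 81.2 res 6.88 17
w15 out rack 17.3 y@69 107.1 y@-69 89.8 res 0.05 17
w16 in rack 0.2 y@69 77.0 y@-69 76.9 res 5.07 17
w16 out rack 13.3 y@69 102.9 y@-69 89.6 res 0.03 17
w17 in rack 2.7 y@69 75.1 y@-69 72.3 res 0.06 17
w17 out rack 2.7 y@69 92.5 y@-69 89.7 res 0.04 17
```

```bash
python3 -m jog '[[-0.05,0,0,0],[-0.09,0,0,0],[-0.11,0,0,0]]'; python3 - <<'E'
from h import *
s=state();print(s['time_s'],s['contact_force'],inf(s['tcp_pos']))
save('wrist','w18');rack('w18')
E
```

```text
time_s: 27.65
tcp_pos: [522.4, -134.2, 7.3]
ee_rot: [-2.395, -2.031, -0.007]
contact_force: [1.8, 8.7, 1.1]
finger_gap: 0.4
27.65 [1.79893399 8.65428899 1.10424411] [ 70.4 107.5]
w18 in rack 0.6 y@69 73.0 y@-69 72.4 res 0.06 17
w18 out rack 0.6 y@69 90.3 y@-69 89.7 res 0.03 17
```

```bash
python3 -m jog '[[0.3,0,0,0],[0.9,0,0,0],[0.9,0,-1,0],[0.9,0,-2.5,0],[1.9,0,-3,0],[3.2,0,-3,0],[4,0,-3,0],[4,0,-3,0]]'; python3 - <<'E'
from h import *
s=state();print(s['time_s'],s['contact_force'],inf(s['tcp_pos']))
save('top','t19');save('wrist','w19');save('side','s19')
g=load('t19')['p'];cv2.imwrite('pics/t19f.png',cv2.resize(g[190:290,265:365,::-1],None,fx=6,fy=6,interpolation=cv2.INTER_CUBIC))
z=load('s19');cv2.imwrite('pics/s19c.png',cv2.resize(z['p'][180:280,200:320,::-1],None,fx=6,fy=6,interpolation=cv2.INTER_CUBIC))
E
```

```text
time_s: 28.7
tcp_pos: [548.3, 25.1, 128.0]
ee_rot: [-2.391, -2.036, -0.007]
contact_force: [0.4, -1.0, -0.4]
finger_gap: 0.7
28.7 [ 0.35877237 -0.96834526 -0.36990335] [ 71.3 268.8]
```

View pics/t19f.png

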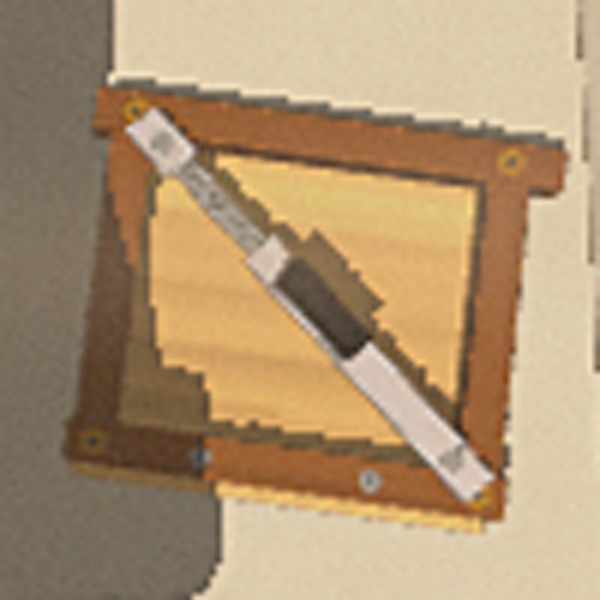

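View pics/s19c.png

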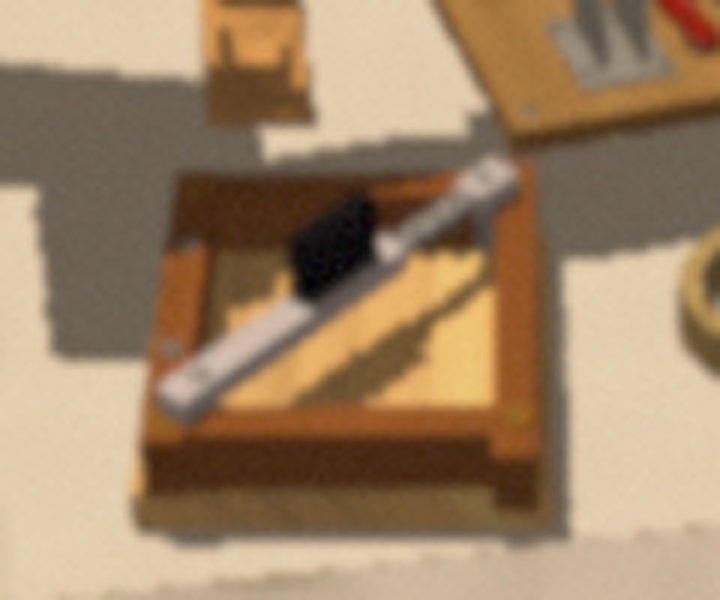

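View pics/w19.png

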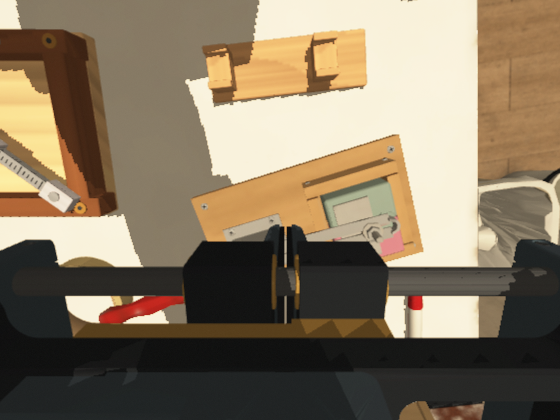

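```bash
python3 - <<'E'
from h import *
z=load('t19')
def c(x,y,Z): return unproj(z,(x+.5)/6-.5+265,(y+.5)/6-.5+190,Z=Z)
h=c(452,459,62);t=c(162,142,62);print('rule',inf(h),inf(t),np.linalg.norm(h-t))
# ends of bar: heel end centre, tip end centre -> length - 30
a=c(477,488,62);b=c(139,116,62);print('ends-30',np.linalg.norm(a-b)-30)
z14=load('t14')
P=[c(*p,50) for p in ((136,110),(512,161),(92,441),(477,494))];print([inf(p) for p in P])
print('diags FL-NR',np.linalg.norm(P[0]-P[3]),'FR-NL',np.linalg.norm(P[1]-P[2]))
E
```

```text
rule [-56.6 -65.9] [56.5 66.6] 174.20118389434617
ends-30 173.76431874802995
[array([70.2, 79.1]), array([ 69.3, -79.1]), array([-68.6,  79.3]), array([-69. , -79.3])]
diags FL-NR 210.80737936088562 FR-NL 209.99442748403908
```

```bash
python3 -c "
from station import *
print(state()['contact_force']);print(hand_in())"
```

```text
[ 0.00847493 -0.66388093  1.12374126]
the job is handed in; nothing more can be done
None
```

I handed the job in at about 29 s. By the cameras the frame is square and the rule lies let go in the second diagonal; the hand-in reported no verdict.

- **First diagonal (heel near left):** the rule settled in its seat at about 162 mm.
- **Second diagonal (heel near right):** it settled at about 185 mm. The far rail was therefore racked about 17 mm to the left.
- **Squaring:** I pushed the far rail's left end to the right with closed fingers, at about 9–10 N, then backed off. I did not touch the tape roll, cup or jar.

**Last checks**
- **Rule length:** about 174 mm in the top picture, so the slide is pressed in about 26 mm against the wanted 24.5–30.1 mm.
- **Frame diagonals:** measured over the corner pins, 210.8 and 210.0 mm.
- **Remaining rack:** the wrist camera gave 0.6 mm while the fingers still pressed, and the top camera about 0 mm after they let go.
- **Rule seats:** heel and tip each sat within about 1.5 mm of the square-frame seats. The arm was clear of everything.

**What disagreed**
- **Fingertip height:** two cameras put the fingertips about 27 mm above the reported TCP, not 11 mm ahead of it (below it, with the tool pointing down). The first two grasps therefore closed on air above the handle without moving the rule. I used the camera value after that.
- **Camera offset:** the wrist and top cameras differed by about 1–2 mm sideways, and I allowed for this.

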